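# Probe the bored stoppers and sort them on the demonstration shelf

### The job

These bored rubber stoppers look alike, but some are open right through while others are blind, with a core left in the bore: take the probe pin from its stand and feel down each bore to find out which is which. Stand the open ones in a neat straight row, side by side, on the green line of the upper shelf step, and the blind ones in the same way on the red line of the lower step. Put the pin back in its stand, all the way down, and leave the other things on the table undisturbed.

Things in the scene. Friction and masses are not known exactly. Their poses are not given: they have to be found in the camera images.
- stopper_1_mid (a point): Brick-red rubber stopper, upright cylinder 44 mm across, 36 mm tall, about 55 g, with a 13 mm bore down its middle. Point: on the axis, half-way up (18 mm); z along the axis. In some a core left in the bore closes it 20 mm down (16 mm above the underside); the others are open to the foot, between two 4 mm high tabs 9 mm apart. The name does not tell; 4 to 6 of 7 are present.
- stopper_2_mid (a point): Brick-red rubber stopper, upright cylinder 44 mm across, 36 mm tall, about 55 g, with a 13 mm bore down its middle. Point: on the axis, half-way up (18 mm); z along the axis. In some a core left in the bore closes it 20 mm down (16 mm above the underside); the others are open to the foot, between two 4 mm high tabs 9 mm apart. The name does not tell; 4 to 6 of 7 are present.
- stopper_3_mid (a point): Brick-red rubber stopper, upright cylinder 44 mm across, 36 mm tall, about 55 g, with a 13 mm bore down its middle. Point: on the axis, half-way up (18 mm); z along the axis. In some a core left in the bore closes it 20 mm down (16 mm above the underside); the others are open to the foot, between two 4 mm high tabs 9 mm apart. The name does not tell; 4 to 6 of 7 are present.
- stopper_4_mid (a point): Brick-red rubber stopper, upright cylinder 44 mm across, 36 mm tall, about 55 g, with a 13 mm bore down its middle. Point: on the axis, half-way up (18 mm); z along the axis. In some a core left in the bore closes it 20 mm down (16 mm above the underside); the others are open to the foot, between two 4 mm high tabs 9 mm apart. The name does not tell; 4 to 6 of 7 are present.
- stopper_5_mid (a point): Brick-red rubber stopper, upright cylinder 44 mm across, 36 mm tall, about 55 g, with a 13 mm bore down its middle. Point: on the axis, half-way up (18 mm); z along the axis. In some a core left in the bore closes it 20 mm down (16 mm above the underside); the others are open to the foot, between two 4 mm high tabs 9 mm apart. The name does not tell; 4 to 6 of 7 are present.
- stopper_6_mid (a point): Brick-red rubber stopper, upright cylinder 44 mm across, 36 mm tall, about 55 g, with a 13 mm bore down its middle. Point: on the axis, half-way up (18 mm); z along the axis. In some a core left in the bore closes it 20 mm down (16 mm above the underside); the others are open to the foot, between two 4 mm high tabs 9 mm apart. The name does not tell; 4 to 6 of 7 are present.
- stopper_7_mid (a point): Brick-red rubber stopper, upright cylinder 44 mm across, 36 mm tall, about 55 g, with a 13 mm bore down its middle. Point: on the axis, half-way up (18 mm); z along the axis. In some a core left in the bore closes it 20 mm down (16 mm above the underside); the others are open to the foot, between two 4 mm high tabs 9 mm apart. The name does not tell; 4 to 6 of 7 are present.
- upper_line (a point): Middle of the 250 mm green line on the upper step of a fixed white two-step shelf, on the step's surface. Step top 65 mm above the table, 110 mm deep (x), 280 mm long (y); the line runs along y down the middle of the step. x points from the lower step to the upper, z up. A lip 6 mm high, 5 mm thick runs round the step's edges.
- lower_line (a point): Middle of the 250 mm red line on the lower step of the same shelf, on the surface. Step top 25 mm above the table, 110 mm deep, 280 mm long, same axes, line along y down the middle, 110 mm in -x from the green one. The 40 mm riser to the upper step stands 55 mm behind the line (+x); the other edges have the same lips.
- pin_grip (a point): Probe pin: a yellow plastic handle, an upright cylinder 18 mm in diameter and 50 mm long, with a steel shank 6 mm in diameter and 64 mm long straight below it; 50 g. Point: the middle of the handle, 25 mm above the handle's underside and 89 mm above the tip; z up along the pin, away from the tip.
- pin_tip (a point): Tip of the probe pin's shank (lower end).
- stand_mouth (a point): Pin stand: a fixed aluminium tube 44 mm in diameter, 72 mm tall, with a 12 mm wide hole 67 mm deep in its top. The pin starts with its shank in this hole and its handle resting on the top. Point: centre of the hole at the top face.
- mat: Black rubber mat, fixed, 300 x 300 x 3 mm, on which the stoppers start; one or more loose black cores (12 mm across, 12 mm tall) may stand on it, of no account. Origin: centre of its underside, at table height.
- vial: Amber glass vial with white cap, 34 mm in diameter, 45 mm tall, standing on the mat; leave alone. Origin: centre of its underside.
- dropper: White dropper bottle, 40 mm in diameter, 100 mm tall; leave alone. Origin: centre of its underside.
- coffee: Red coffee cup, 80 mm in diameter, 110 mm tall; leave alone. Origin: centre of its underside.
- water: Water bottle, 62 mm in diameter, 210 mm tall; leave alone. Origin: centre of its underside.
- lighter: Orange lighter lying flat, 25 x 80 x 12 mm; leave alone. Origin: centre of its underside.
- beaker: Clear plastic beaker, 70 mm in diameter, 90 mm tall; leave alone. Origin: centre of its underside.
Mind the look-alikes: they are no part of the job. Leave any yellow look-alike of the part that bears stopper_2_mid alone.

How it is judged:
By the outcome, as a careful person would: the job done as asked, in the order asked, and still so for the second after the job is handed in, with the robot touching nothing.
Of stopper_1, stopper_2, stopper_3, stopper_4, stopper_5, stopper_6, stopper_7 only 4 to 6 are there at a start; the rules pass over those that are not, and their reading is None.
At some moment in a run one of stopper_1, stopper_2, stopper_3, stopper_4, stopper_5, stopper_6, stopper_7 may be knocked a few centimetres aside while the robot is not near it.
It also fails if it takes over 210 s, if anything falls off the work surface, if the arm or the gripper's body presses on something with over 40 N, if the wrist force passes 120 N, or if a joint passes its speed limit or range.

### The arm

A 7-joint arm with a two-finger parallel gripper is mounted at the origin on the work surface. World frame = base frame: x ahead of the robot, y to its left, z up, the work surface at z = 0. Lengths are in m, angles in rad, forces in N, time in s.
With the tool pointing down it reaches from about 0.4 to 0.85 m from the base axis. Payload 4.5 kg.
Tool frame: the origin (TCP) lies between the finger pads; the fingertips stand 19 mm ahead of it and the grasp point (between the pads) is the TCP (r.tip_extent is the distance from the TCP to the fingertips, in m); z points along the fingers, y is the direction in which the jaws open and shut (so a half turn about z gives the same grasp; the last joint's range is limited). The gripper opens to 85 mm and grips with 20 to 120 N. Pads are 22 mm wide; open, the fingers measure 114 mm over their backs; the gripper's body (76 mm by 85 mm) begins 54 mm behind the grasp point. The pads swing forward as they close: fully open they stand 13 mm farther back than shut.
Start: joints at [-1.135, 0.689, -0.195, 1.565, 0.157, 0.902, -0.215], TCP at [0.244, 0.575, 0.25] pointing down, gripper open.
Joint ranges: [-3.01, 3.01], [-0.46, 2.08], [-1.47, 1.51], [0.13, 2.56], [-1, 4.14], [0.04, 2.09], [-2.66, 2.66]. Speed limits (rad/s): [2.57, 2.57, 3.14, 3.14, 3.14, 3.14, 3.14].

### API

Orientations are given as a unit quaternion [x, y, z, w].
In Python, from rig import r, imaging gives the robot as it stands.
- The arm moves only by the tool step_arm, never from a script. Its arguments are lists of equal length, an entry for each row: "delta_rot": the turn, a rotation vector about the tool's x, y, z in degrees, a list of three; "translation": the shift along the tool's x, y, z in mm, a list of three; "gripper": the opening, from 0 (shut) to 1 (fully open). In form: {"delta_rot": [[ax, ay, az], ...], "translation": [[tx, ty, tz], ...], "gripper": [gripper, ...]}. A call has 1 to 12 rows; each row is the pose to reach, as a shift and turn from the pose commanded when the call began, along the tool's axes at that moment; what a row does not reach only later rows make up. A row lasts 1/10 s, in which the tool goes at most 50 mm and 8.59 degrees, less where a joint would pass 70% of its speed; a pose out of reach is approached as far as the arm can. A call with a gripper value outside its range is refused whole. The fingers move at their own pace and stop on an object; the grip force is fixed at half the most. Time passes only in rows, so rows that repeat a pose let the fingers close. It gives the time, the measured TCP pose, the force and the opening at its end, in the units of the state.
- r.read_state(): the state, without advancing time (a new reading comes with each control period).
- imaging.grab_frame(name): name is "side" or "top"; returns the picture (384x512x3 uint8, red, green, blue); there is no depth.
- imaging.camera_info(name): a dict with "camera_matrix" (3x3 intrinsics, pixels), "dist" ([k1, k2, p1, p2, k3] as OpenCV has them; the pictures are not rectified), "R" (3x3) and "t" (3): a world point X has camera coordinates R X + t. Camera axes: x right, y down, z forward; pixel columns grow to the right and rows downward; lengths in m; the calibration is good to about 2 mm. A picture is of the moment at which its call begins. camera_info takes no time and is no camera call.
- r.sign_off(): hands the job in, once; it reports no verdict.
The state is a dict: "t": time; "joints": joint angles; "joint_vel": joint speeds; "tau": joint torques, N m; "tool_pos": TCP position; "tool_rot": TCP orientation; "ft_force": force on the tool from outside, world axes, zero at the start; "torque": the same for the moment, N m; "gripper_width": opening from 0.0 (shut) to 1.0 (fully open).
Only numpy, scipy, OpenCV 4.12 (cv2) and the standard library are available. Lean on these libraries where they do the work, as an engineer would, in place of code of your own. Each camera call takes 0.05 s, during which the arm holds its last target. There are 200 camera calls.

## Working session

There is one attempt and no reset: what is moved stays moved. The work goes in short steps, Python scripts to look and compute and a tool call to move; the robot and the scene stay as the last step left them, time stands still between calls to the robot, and variables do not carry over. Pictures are saved under pics/ and viewed, on a budget of 14 in all, crops included, one or two more only if the job needs it, and the job is handed in when it is done.

Besides the shell and the picture viewer there is one more tool, called by a JSON object that holds its "method" and its "body", one argument or row to a line. step_arm: Moves the arm, as the interface text tells. Its arguments: {"type":"object","properties":{"delta_rot":{"type":"array"},"translation":{"type":"array"},"gripper":{"type":"array"}},"required":["delta_rot","translation","gripper"]}

```bash
ls; mkdir -p pics
python3 - <<'E'
from rig import r, imaging
import cv2,numpy as np
np.set_printoptions(precision=4,suppress=True)
print(r.read_state())
for n in("top","side"):
    f=imaging.grab_frame(n); cv2.imwrite(f"pics/{n}0.png",f[...,::-1]); i=imaging.camera_info(n); print(n,i, -np.array(i["R"]).T@np.array(i["t"]))
a=[cv2.imread(f"pics/{n}0.png") for n in("top","side")]
cv2.imwrite("pics/top0b.png",cv2.resize(a[0],(800,600),interpolation=cv2.INTER_CUBIC));cv2.imwrite("pics/side0b.png",cv2.resize(a[1],(800,600),interpolation=cv2.INTER_CUBIC))
E
```

```text
pics
{'t': 0.0, 'joints': array([-1.1352,  0.69  , -0.1945,  1.5664,  0.1573,  0.9025, -0.2151]), 'joint_vel': array([-0.0002,  0.0017,  0.    , -0.0006, -0.0014, -0.0012,  0.0003]), 'tau': array([  0.0003, -53.9608,  -1.2667, -15.8542,   0.009 ,   0.0094,
        -0.    ]), 'tool_pos': array([0.2442, 0.5746, 0.2495]), 'tool_rot': array([ 0.1995,  0.9799, -0.0009, -0.0001]), 'ft_force': array([-0.0793,  0.5827,  0.0336]), 'torque': array([-0.031 ,  0.022 ,  0.0005]), 'gripper_width': 0.9981606879760122}
top {'camera_matrix': array([[413.2836,   0.    , 250.8575],
       [  0.    , 413.2836, 194.7569],
       [  0.    ,   0.    ,   1.    ]]), 'dist': array([-0.1182,  0.    ,  0.    ,  0.    ,  0.    ]), 'R': array([[ 0.0166, -0.9998, -0.0129],
       [-0.9884, -0.0144, -0.1512],
       [ 0.151 ,  0.0153, -0.9884]]), 't': array([0.0982, 0.557 , 1.3873])} [0.3394 0.0849 1.4568]
side {'camera_matrix': array([[449.4156,   0.    , 255.7628],
       [  0.    , 449.4156, 182.3612],
       [  0.    ,   0.    ,   1.    ]]), 'dist': array([0.0626, 0.    , 0.    , 0.    , 0.    ]), 'R': array([[ 0.9831, -0.1831,  0.0004],
       [-0.1088, -0.5862, -0.8028],
       [ 0.1472,  0.7892, -0.5962]]), 't': array([-0.5324,  0.1829,  1.2617])} [ 0.3576 -0.9859  0.8993]
```

View pics/top0b.png

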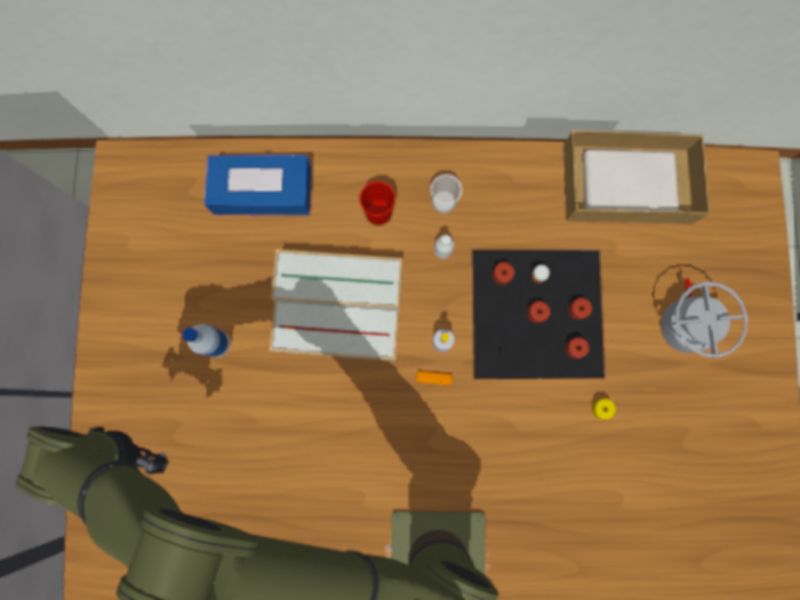

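View pics/side0b.png

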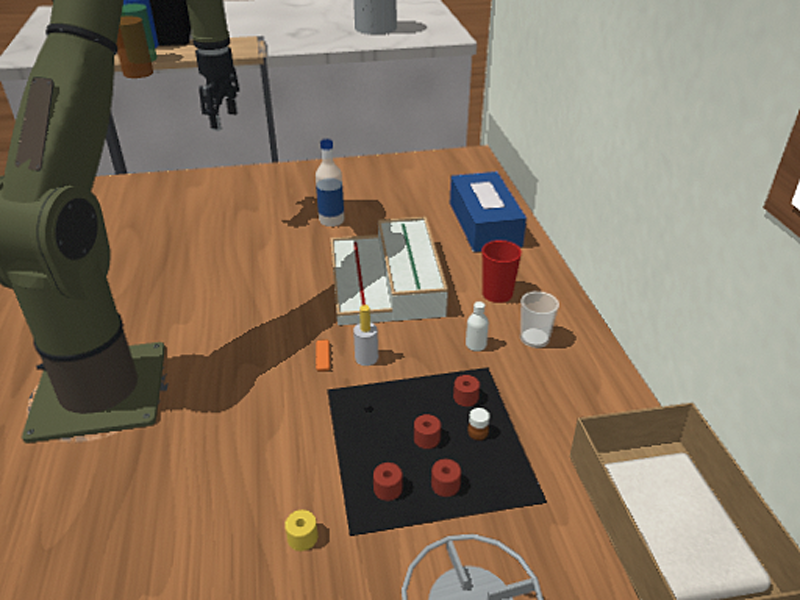

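Four brick-red stoppers (top view: (504,272), (540,311), (582,308), (579,348)). The yellow bored one at (605,409) is the look-alike, to be left alone. The pin stands at (444,340), with the shelf lines at x 280–392. The loose core at (500,350) and the vial at (541,272) are no part of the job.

```bash
cat > h.py <<'E'
from rig import r, imaging
import cv2,numpy as np
np.set_printoptions(precision=4,suppress=True)
def ray(n,uv):
    i=imaging.camera_info(n);R=np.array(i["R"]);t=np.array(i["t"])
    p=cv2.undistortPoints(np.array([[uv]],float),i["camera_matrix"],i["dist"])[0,0]
    return -R.T@t, R.T@np.array([p[0],p[1],1.])
def onz(n,uv,z):
    c,d=ray(n,uv); return c+d*(z-c[2])/d[2]
def tri(uv1,uv2):
    A=np.zeros((3,3));b=np.zeros(3)
    for n,uv in(("top",uv1),("side",uv2)):
        c,d=ray(n,uv);d=d/np.linalg.norm(d);P=np.eye(3)-np.outer(d,d);A+=P;b+=P@c
    return np.linalg.solve(A,b)
def px(n,X):
    i=imaging.camera_info(n);return cv2.projectPoints(np.array([X],float),cv2.Rodrigues(np.array(i["R"]))[0],np.array(i["t"]),i["camera_matrix"],i["dist"])[0][0,0]
K=6
def blobs(f,lo,hi,amin,amax,hull=True):
    """HSV blobs, subpixel: centroid(orig px), area, bbox"""
    g=cv2.resize(f,None,fx=K,fy=K,interpolation=cv2.INTER_CUBIC)
    h=cv2.cvtColor(g,cv2.COLOR_RGB2HSV); 
    if lo[0]<0:
        s=h[...,0].astype(int);s[s>150]-=180;m=((s>=lo[0])&(s<=hi[0])&(h[...,1]>=lo[1])&(h[...,1]<=hi[1])&(h[...,2]>=lo[2])&(h[...,2]<=hi[2])).astype(np.uint8)
    else: m=cv2.inRange(h,np.array(lo),np.array(hi))
    out=[]
    for c in cv2.findContours(m,cv2.RETR_EXTERNAL,cv2.CHAIN_APPROX_NONE)[0]:
        if hull:c=cv2.convexHull(c)
        M=cv2.moments(c);a=M["m00"]/K/K
        if amin<=a<=amax:
            u=np.array([M["m10"]/M["m00"],M["m01"]/M["m00"]])
            out.append(((u+.5)/K-.5,a,np.array(cv2.boundingRect(c))/K,c))
    return out
RED=((-8,120,60),(9,255,255)); YEL=((22,130,80),(34,255,255))
def stoppers(show=True):
    res={}
    for n in("top","side"):
        f=imaging.grab_frame(n); res[n]=[(b,onz(n,b[0],.021)) for b in blobs(f,*RED,60,420)]
    return res
E
python3 - <<'E'
from h import *
S=stoppers()
for n in S:
    for b,p in S[n]: print(n,"red",b[0],round(b[1],1),b[2][2:],p)
for n in("top","side"):
    f=imaging.grab_frame(n)
    for b in blobs(f,*YEL,8,600): print(n,"yel",b[0],round(b[1],1),b[2][2:],onz(n,b[0],.097))
    for nm,lo,hi,z in(("green",(60,60,20),(95,255,200),.065),("red",(-12,90,30),(12,255,220),.025)):
        for b in blobs(f,lo,hi,40,600):
            (x,y),(w,h),a=cv2.minAreaRect(b[3]); 
            if max(w,h)/min(w,h)<6: continue
            bx=cv2.boxPoints(cv2.minAreaRect(b[3]))/K
            e=[(bx[i]+bx[(i+1)%4])/2 for i in range(4)]; L=[np.linalg.norm(bx[i]-bx[(i+1)%4]) for i in range(4)]
            k=int(np.argmin(L[:2])); P=[onz(n,e[k],z),onz(n,e[k+2],z)]
            print(n,nm,"ends",P,"len",np.linalg.norm(P[0]-P[1]),"mid",(P[0]+P[1])/2)
    # other red/orange/blue bits
E
```

```text
top red [369.2106 222.3283] 174.8 [15.6667 14.5   ] [ 0.4672 -0.309   0.021 ]
top red [344.4791 199.1836] 172.6 [15.1667 14.8333] [ 0.5478 -0.2227  0.021 ]
top red [371.1434 197.1331] 174.3 [15.6667 14.6667] [ 0.5565 -0.3181  0.021 ]
top red [321.7439 174.3372] 170.6 [14.5    15.3333] [ 0.6357 -0.1431  0.021 ]
side red [247.6499 307.583 ] 391.3 [18.8333 24.8333] [ 0.4642 -0.3102  0.021 ]
side red [284.9109 305.1448] 391.5 [19.1667 24.5   ] [ 0.5529 -0.3195  0.021 ]
side red [272.8577 275.5514] 329.3 [17.6667 22.3333] [ 0.5443 -0.2242  0.021 ]
side red [298.0001 249.4176] 291.8 [17.1667 20.3333] [ 0.6315 -0.1457  0.021 ]
side red [229.756  175.2728] 77.1 [ 7. 40.] [0.4961 0.2317 0.021 ]
top yel [386.0964 261.2139] 171.9 [15.5 14. ] [ 0.3327 -0.3422  0.097 ]
top yel [284.38   215.5991] 19.8 [4.8333 5.8333] [ 0.4791 -0.0059  0.097 ]
top red ends [array([0.5036, 0.3459, 0.025 ]), array([0.4892, 0.1159, 0.025 ])] len 0.23049407004266198 mid [0.4964 0.2309 0.025 ]
top red ends [array([ 0.6928, -0.2342,  0.025 ]), array([ 0.6842, -0.3654,  0.025 ])] len 0.1314484448167231 mid [ 0.6885 -0.2998  0.025 ]
side yel [192.6039 338.8795] 436.3 [21.     26.3333] [ 0.3325 -0.4235  0.097 ]
side yel [233.2232 203.2458] 94.4 [ 6.8333 17.    ] [ 0.4752 -0.0093  0.097 ]
side green ends [array([0.6128, 0.3443, 0.065 ]), array([0.5989, 0.0992, 0.065 ])] len 0.2455140429553383 mid [0.6059 0.2218 0.065 ]
side red ends [array([0.5039, 0.351 , 0.025 ]), array([0.4901, 0.1188, 0.025 ])] len 0.2325979256973598 mid [0.497  0.2349 0.025 ]
```

```bash
cat >> h.py <<'E'
from scipy.spatial.transform import Rotation as Ro
SX=np.array([.998,-.06,0]);SX/=np.linalg.norm(SX);SY=np.array([-SX[1],SX[0],0])
RT=Ro.from_matrix(np.c_[SY,SX,[0,0,-1]])   # tool x=shelf y, tool y=shelf x
LOW=np.array([.4965,.233,.025]);UP=np.array([.606,.225,.065])
def mv(*T):
    s=r.read_state();R=Ro.from_quat(s["tool_rot"]);print("t",round(s["t"],1),"pos",s["tool_pos"],"F",s["ft_force"],"w",round(s["gripper_width"],3))
    print(" rot",np.round((R.inv()*RT).as_rotvec(degrees=True),1))
    for t in T: print(" to",t,"->",np.round(R.inv().apply(np.array(t)-s["tool_pos"])*1e3,1))
E
python3 -c "
from h import *
mv((.477,-.0076,.22),(.477,-.0076,.1))"
```

```text
t 0.3 pos [0.2443 0.575  0.25  ] F [-0.4702  0.3829  0.0733] w 1.002
 rot [-0.   0.  70.4]
 to (0.477, -0.0076, 0.22) -> [-442.  -445.2   30.3]
 to (0.477, -0.0076, 0.1) -> [-442.  -445.2  150.3]
```

{"method": "step_arm", "body": {
  "delta_rot": [
    [0, 0, 70.4],
    [0, 0, 70.4],
    [0, 0, 70.4],
    [0, 0, 70.4],
    [0, 0, 70.4],
    [0, 0, 70.4],
    [0, 0, 70.4],
    [0, 0, 70.4],
    [0, 0, 70.4],
    [0, 0, 70.4],
    [0, 0, 70.4],
    [0, 0, 70.4]
  ],
  "translation": [
    [-442, -445, 30],
    [-442, -445, 30],
    [-442, -445, 30],
    [-442, -445, 30],
    [-442, -445, 30],
    [-442, -445, 30],
    [-442, -445, 30],
    [-442, -445, 30],
    [-442, -445, 30],
    [-442, -445, 30],
    [-442, -445, 30],
    [-442, -445, 30]
  ],
  "gripper": [0.5, 0.5, 0.5, 0.5, 0.5, 0.5, 0.5, 0.5, 0.5, 0.5, 0.5, 0.5]
}}

```text
t: 1.5
tool_pos: [0.4675, 0.017, 0.2217]
tool_rot: [0.728, 0.686, 0.0, 0.0]
ft_force: [0.6, 0.9, -0.5]
gripper_width: 0.5
```

```bash
python3 -c "
from h import *
mv((.477,-.0076,.22),(.477,-.0076,.1))"
```

```text
t 1.5 pos [0.4675 0.017  0.2217] F [ 0.5767  0.8797 -0.4511] w 0.5
 rot [ 0. -0.  0.]
 to (0.477, -0.0076, 0.22) -> [-24.   10.9   1.7]
 to (0.477, -0.0076, 0.1) -> [-24.   10.8 121.7]
```

{"method": "step_arm", "body": {
  "delta_rot": [
    [0, 0, 0],
    [0, 0, 0],
    [0, 0, 0]
  ],
  "translation": [
    [0, 0, 0],
    [0, 0, 0],
    [0, 0, 0]
  ],
  "gripper": [0.5, 0.5, 0.5]
}}

```text
t: 1.8
tool_pos: [0.4665, 0.0202, 0.2216]
tool_rot: [0.727, 0.686, 0.0, -0.001]
ft_force: [-0.2, 0.2, 0.3]
gripper_width: 0.5
```

Run:
```python
from h import *
mv((.477,-.0076,.22),(.477,-.0076,.1))
for n in("top","side"):
    f=imaging.grab_frame(n); cv2.imwrite(f"pics/{n}1.png",f[...,::-1])
    for b in blobs(f,*YEL,5,300): print(n,b[0],b[1],b[2][2:],onz(n,b[0],.097))
    print(px(n,(.477,-.0076,.097)))
a=[cv2.resize(cv2.imread(f"pics/{n}1.png")[c[1]:c[1]+100,c[0]:c[0]+66*2],None,fx=5,fy=5,interpolation=2) for n,c in(("top",(220,160)),("side",(170,130)))]
a=[cv2.resize(x,(400,300)) for x in a]
cv2.imwrite("pics/c1.png",np.vstack(a))
```

```text
t 1.8 pos [0.4665 0.0202 0.2216] F [-0.2471  0.1919  0.2796] w 0.5
 rot [-0.  -0.1  0.1]
 to (0.477, -0.0076, 0.22) -> [-27.2  12.1   1.6]
 to (0.477, -0.0076, 0.1) -> [-27.3  12.2 121.6]
top [386.0945 261.2159] 171.61111111111111 [15.5 14. ] [ 0.3327 -0.3422  0.097 ]
[284.8908 216.2538]
side [233.2699 203.5429] 92.06944444444444 [ 6.5    17.3333] [ 0.4751 -0.0107  0.097 ]
[233.7637 202.7865]
```

View pics/c1.png

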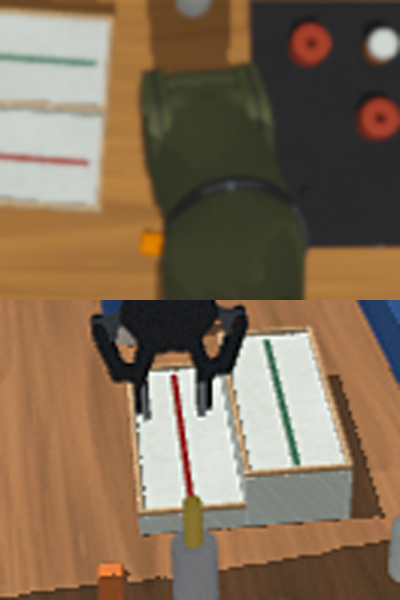

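The side crop shows the open gripper over the shelf and the pin upright in its stand at about (192,520) in the crop. The top view is hidden by the arm. Going to the pin.

{"method": "step_arm", "body": {
  "delta_rot": [
    [0, 0, 0],
    [0, 0, 0],
    [0, 0, 0],
    [0, 0, 0],
    [0, 0, 0],
    [0, 0, 0],
    [0, 0, 0],
    [0, 0, 0]
  ],
  "translation": [
    [-27, 12, 10],
    [-27, 12, 10],
    [-27, 12, 50],
    [-27, 12, 85],
    [-27, 12, 110],
    [-27, 12, 122],
    [-27, 12, 122],
    [-27, 12, 122]
  ],
  "gripper": [0.5, 0.5, 0.5, 0.5, 0.5, 0.5, 0.5, 0.5]
}}

```text
t: 2.7
tool_pos: [0.4776, -0.0083, 0.1003]
tool_rot: [0.728, 0.686, 0.0, 0.0]
ft_force: [0.6, 0.4, 0.1]
gripper_width: 0.504
```

Run:
```python
from h import *
mv((.477,-.0076,.1))
f=imaging.grab_frame("side"); c=f[150:250,180:290]
cv2.imwrite("pics/c2.png",cv2.resize(c,None,fx=5,fy=5,interpolation=2)[...,::-1])
```

```text
t 2.7 pos [ 0.4776 -0.0083  0.1003] F [0.5563 0.3663 0.1137] w 0.504
 rot [ 0.  -0.   0.1]
 to (0.477, -0.0076, 0.1) -> [ 0.7 -0.6  0.3]
```

View pics/c2.png

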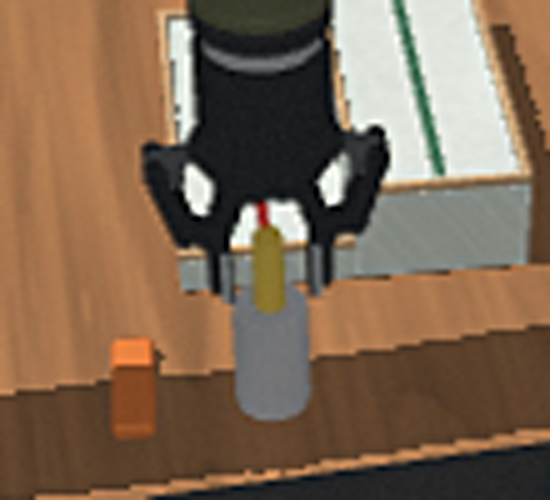

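The handle (col 268) sits between the fingers (inner edges about 234 and 311 in the crop), so close and lift.

{"method": "step_arm", "body": {
  "delta_rot": [
    [0, 0, 0],
    [0, 0, 0],
    [0, 0, 0],
    [0, 0, 0],
    [0, 0, 0],
    [0, 0, 0],
    [0, 0, 0],
    [0, 0, 0],
    [0, 0, 0],
    [0, 0, 0],
    [0, 0, 0]
  ],
  "translation": [
    [0, 0, 0],
    [0, 0, 0],
    [0, 0, 0],
    [0, 0, 0],
    [0, 0, 0],
    [0, 0, -15],
    [0, 0, -40],
    [0, 0, -70],
    [0, 0, -100],
    [0, 0, -110],
    [0, 0, -110]
  ],
  "gripper": [0, 0, 0, 0, 0, 0, 0, 0, 0, 0, 0]
}}

```text
t: 3.85
tool_pos: [0.4781, -0.009, 0.2111]
tool_rot: [0.728, 0.686, 0.001, 0.001]
ft_force: [0.3, 0.6, -0.9]
gripper_width: 0.193
```

Run:
```python
from h import *
mv((.5457,-.2235,.21))
f=imaging.grab_frame("side"); p=r.read_state()["tool_pos"]; print(px("side",p),px("side",p-[0,0,.092]),px("side",p+[0,0,.022]))
for b in blobs(f,*YEL,5,300): print(b[0],b[1],b[2])
c=f[90:210,180:290]
cv2.imwrite("pics/c3.png",cv2.resize(c,None,fx=5,fy=5,interpolation=2)[...,::-1])
S=stoppers()
for n in S:
    for b,q in S[n]: print(n,b[0],q)
```

```text
t 3.9 pos [ 0.4781 -0.009   0.2111] F [ 0.3082  0.6453 -0.8621] w 0.193
 rot [ 0.2 -0.   0. ]
 to (0.5457, -0.2235, 0.21) -> [-210.1   80.3    1.3]
[232.7165 170.2718] [233.7092 197.2626] [232.4639 163.4466]
[232.6511 171.0845] 106.79166666666667 [229.3333 163.       7.1667  18.    ]
top [369.196  222.3317] [ 0.4671 -0.3089  0.021 ]
top [344.4788 199.1913] [ 0.5478 -0.2227  0.021 ]
top [371.1474 197.1302] [ 0.5565 -0.3181  0.021 ]
top [321.8306 174.2719] [ 0.636  -0.1434  0.021 ]
side [247.6682 307.6008] [ 0.4642 -0.3103  0.021 ]
side [284.9309 305.1563] [ 0.5529 -0.3195  0.021 ]
side [272.8631 275.5597] [ 0.5443 -0.2242  0.021 ]
side [298.0151 249.4272] [ 0.6316 -0.1457  0.021 ]
```

View pics/c3.png

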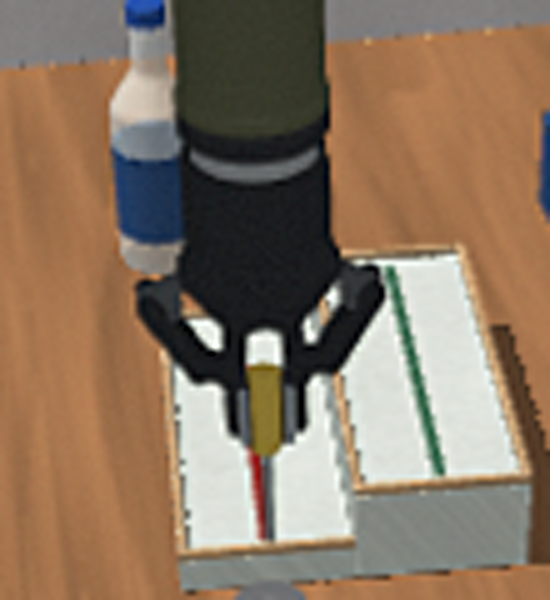

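Pin held upright; tip at about (270,540) in the crop, which matches the prediction to under a pixel. Stoppers unchanged. To stopper B (0.545, −0.2235).

{"method": "step_arm", "body": {
  "delta_rot": [
    [0, 0, 0],
    [0, 0, 0],
    [0, 0, 0],
    [0, 0, 0],
    [0, 0, 0],
    [0, 0, 0],
    [0, 0, 0],
    [0, 0, 0],
    [0, 0, 0]
  ],
  "translation": [
    [-210, 80, 0],
    [-210, 80, 0],
    [-210, 80, 0],
    [-210, 80, 0],
    [-210, 80, 0],
    [-210, 80, 30],
    [-210, 80, 68],
    [-210, 80, 68],
    [-210, 80, 68]
  ],
  "gripper": [0, 0, 0, 0, 0, 0, 0, 0, 0]
}}

```text
t: 4.9
tool_pos: [0.5436, -0.2228, 0.1405]
tool_rot: [0.728, 0.686, -0.001, -0.002]
ft_force: [0.7, 0.2, -0.6]
gripper_width: 0.196
```

```bash
cat >> h.py <<'E'
def tipview(S,name=None):
    """side crop with predicted tip; S stopper xy"""
    f=imaging.grab_frame("side"); p=r.read_state()["tool_pos"]
    tp=px("side",p-[0,0,.0923]); hp=px("side",[S[0],S[1],.039]); print("tip px",tp,"bore px",hp)
    for b in blobs(f,*YEL,5,300): print(" yel",b[0],b[1],"pred",px("side",p-[0,0,.0033]))
    if name:
        u,v=np.int32(hp)-[40,60]; cv2.imwrite(name,cv2.resize(f[v:v+80,u:u+80],None,fx=7,fy=7,interpolation=2)[...,::-1]); print("crop",u,v)
E
python3 - <<'E'
from h import *
mv((.545,-.2235,.142))
tipview((.545,-.2235),"pics/c4.png")
E
```

```text
t 4.9 pos [ 0.5436 -0.2228  0.1405] F [ 0.6667  0.2393 -0.6135] w 0.196
 rot [-0.2 -0.1  0. ]
 to (0.545, -0.2235, 0.142) -> [-0.6  1.4 -1.5]
tip px [273.2308 267.4856] bore px [273.2337 270.4536]
 yel [273.1743 242.4683] 121.55555555555556 pred [274.0824 241.8727]
crop 233 210
```

View pics/c4.png

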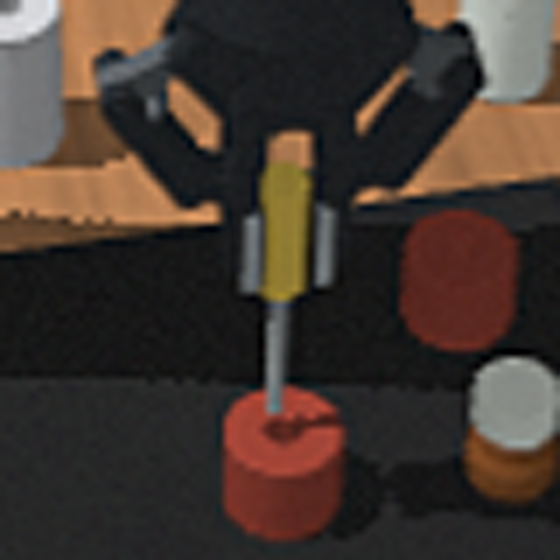

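The tip shows at (273,412) and the bore at (283,428) in the crop. That puts the tip about 1.3 px (4 mm) short in +x, in agreement with the top camera (x=0.548). Correct, then feel down.

{"method": "step_arm", "body": {
  "delta_rot": [
    [0, 0, 0],
    [0, 0, 0],
    [0, 0, 0],
    [0, 0, 0],
    [0, 0, 0],
    [0, 0, 0],
    [0, 0, 0]
  ],
  "translation": [
    [0, 4, 0],
    [0, 4, 0],
    [0, 4, 4],
    [0, 4, 8],
    [0, 4, 11],
    [0, 4, 13],
    [0, 4, 13]
  ],
  "gripper": [0, 0, 0, 0, 0, 0, 0]
}}

```text
t: 5.65
tool_pos: [0.5482, -0.2234, 0.1281]
tool_rot: [0.728, 0.686, -0.0, -0.0]
ft_force: [0.1, 0.4, 0.1]
gripper_width: 0.19
```

Run:
```python
from h import *
mv((.5477,-.2232,.119),(.5477,-.2232,.105))
tipview((.5477,-.223),"pics/c5.png")
```

```text
t 5.7 pos [ 0.5482 -0.2234  0.1281] F [0.0864 0.434  0.0797] w 0.19
 rot [-0.1 -0.   0. ]
 to (0.5477, -0.2232, 0.119) -> [ 0.2 -0.5  9.1]
 to (0.5477, -0.2232, 0.105) -> [ 0.2 -0.5 23.1]
tip px [274.5068 271.073 ] bore px [274.2317 270.1609]
 yel [275.0377 246.0887] 124.41666666666667 pred [275.4115 245.8166]
crop 234 210
```

View pics/c5.png

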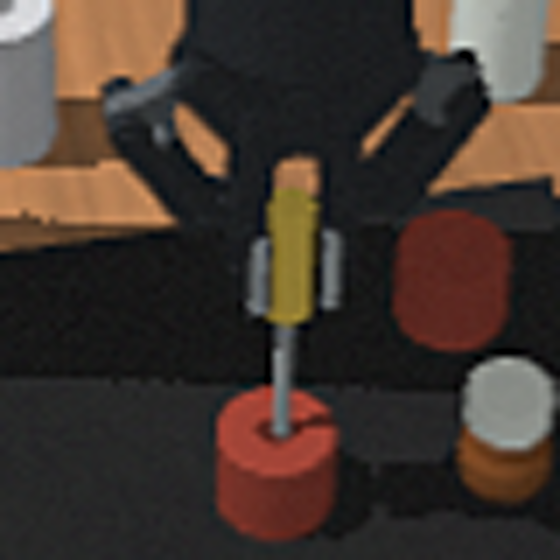

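The tip is in the bore with no force, showing at (282,435) against the bore centre at (277,428), so about 2 mm too far in +x. Correct and feel down.

{"method": "step_arm", "body": {
  "delta_rot": [
    [0, 0, 0],
    [0, 0, 0],
    [0, 0, 0],
    [0, 0, 0],
    [0, 0, 0],
    [0, 0, 0],
    [0, 0, 0]
  ],
  "translation": [
    [0, -1.8, 0],
    [0, -1.8, 4],
    [0, -1.8, 8],
    [0, -1.8, 11],
    [0, -1.8, 13],
    [0, -1.8, 14],
    [0, -1.8, 14]
  ],
  "gripper": [0, 0, 0, 0, 0, 0, 0]
}}

```text
t: 6.4
tool_pos: [0.5467, -0.2234, 0.1144]
tool_rot: [0.728, 0.686, -0.0, -0.0]
ft_force: [-0.4, 1.0, -0.2]
gripper_width: 0.195
```

{"method": "step_arm", "body": {
  "delta_rot": [
    [0, 0, 0],
    [0, 0, 0],
    [0, 0, 0],
    [0, 0, 0],
    [0, 0, 0],
    [0, 0, 0]
  ],
  "translation": [
    [0, 0, 1],
    [0, 0, 2],
    [0, 0, 3],
    [0, 0, 4],
    [0, 0, 4],
    [0, 0, 4]
  ],
  "gripper": [0, 0, 0, 0, 0, 0]
}}

```text
t: 7.0
tool_pos: [0.5467, -0.2234, 0.1105]
tool_rot: [0.728, 0.686, 0.0, -0.0]
ft_force: [-0.6, 0.2, -0.8]
gripper_width: 0.194
```

{"method": "step_arm", "body": {
  "delta_rot": [
    [0, 0, 0],
    [0, 0, 0],
    [0, 0, 0],
    [0, 0, 0],
    [0, 0, 0],
    [0, 0, 0]
  ],
  "translation": [
    [0, 0, 1],
    [0, 0, 2],
    [0, 0, 3],
    [0, 0, 4],
    [0, 0, 4],
    [0, 0, 4]
  ],
  "gripper": [0, 0, 0, 0, 0, 0]
}}

```text
t: 7.6
tool_pos: [0.5467, -0.2234, 0.1066]
tool_rot: [0.728, 0.686, 0.0, -0.0]
ft_force: [-0.3, -0.1, -0.1]
gripper_width: 0.193
```

{"method": "step_arm", "body": {
  "delta_rot": [
    [0, 0, 0],
    [0, 0, 0],
    [0, 0, 0],
    [0, 0, 0],
    [0, 0, 0]
  ],
  "translation": [
    [0, 0, 1],
    [0, 0, 2],
    [0, 0, 3],
    [0, 0, 4],
    [0, 0, 4]
  ],
  "gripper": [0, 0, 0, 0, 0]
}}

```text
t: 8.1
tool_pos: [0.5466, -0.2234, 0.1024]
tool_rot: [0.728, 0.686, -0.0, -0.0]
ft_force: [-0.1, -0.0, -0.9]
gripper_width: 0.195
```

Run:
```python
from h import *
mv((.546,-.2235,.142),(.555,-.3188,.142),(.555,-.3188,.117))
```

```text
t 8.1 pos [ 0.5466 -0.2234  0.1024] F [-0.13   -0.0476 -0.9136] w 0.195
 rot [-0. -0.  0.]
 to (0.546, -0.2235, 0.142) -> [ -0.1  -0.6 -39.6]
 to (0.555, -0.3188, 0.142) -> [-94.7  14.  -39.6]
 to (0.555, -0.3188, 0.117) -> [-94.7  14.  -14.6]
```

B is open (tip at 10 mm, no contact). Next is C.

{"method": "step_arm", "body": {
  "delta_rot": [
    [0, 0, 0],
    [0, 0, 0],
    [0, 0, 0],
    [0, 0, 0],
    [0, 0, 0],
    [0, 0, 0],
    [0, 0, 0],
    [0, 0, 0],
    [0, 0, 0],
    [0, 0, 0],
    [0, 0, 0],
    [0, 0, 0]
  ],
  "translation": [
    [0, 0, -30],
    [0, 0, -46],
    [0, 0, -46],
    [-40, 6, -46],
    [-80, 12, -46],
    [-94.7, 14, -46],
    [-94.7, 14, -46],
    [-94.7, 14, -46],
    [-94.7, 14, -38],
    [-94.7, 14, -33],
    [-94.7, 14, -31],
    [-94.7, 14, -31]
  ],
  "gripper": [0, 0, 0, 0, 0, 0, 0, 0, 0, 0, 0, 0]
}}

```text
t: 9.3
tool_pos: [0.5549, -0.3179, 0.1329]
tool_rot: [0.728, 0.686, -0.0, -0.001]
ft_force: [-0.2, -0.3, -0.1]
gripper_width: 0.199
```

Run:
```python
from h import *
mv((.555,-.3188,.126),(.555,-.3188,.114))
tipview((.555,-.3188),"pics/c6.png")
```

```text
t 9.3 pos [ 0.5549 -0.3179  0.1329] F [-0.1652 -0.2716 -0.1431] w 0.199
 rot [-0.1 -0.   0.1]
 to (0.555, -0.3188, 0.126) -> [-0.9  0.2  6.9]
 to (0.555, -0.3188, 0.114) -> [-0.9  0.2 18.9]
tip px [286.0081 299.1249] bore px [286.0019 299.868 ]
 yel [287.2844 273.3708] 132.52777777777777 pred [287.5564 273.2978]
crop 246 239
```

View pics/c6.png

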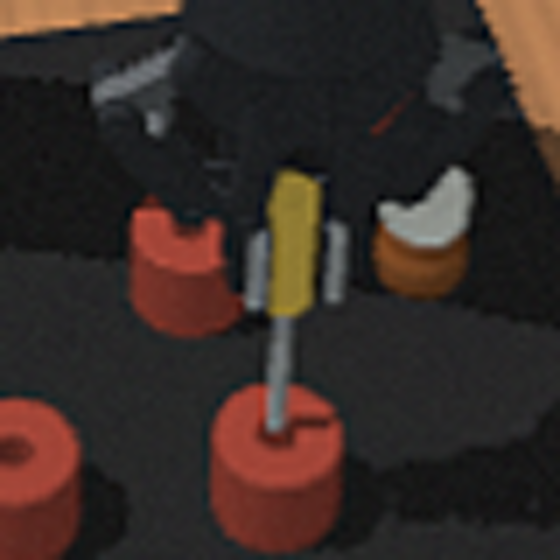

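Good: the tip at (275,430) is entering the bore of C at about (278,435). Feel down to tip z≈14 mm in stages.

{"method": "step_arm", "body": {
  "delta_rot": [
    [0, 0, 0],
    [0, 0, 0],
    [0, 0, 0],
    [0, 0, 0],
    [0, 0, 0],
    [0, 0, 0],
    [0, 0, 0]
  ],
  "translation": [
    [-1, 0, 3],
    [-1, 0, 7],
    [-1, 0, 12],
    [-1, 0, 16],
    [-1, 0, 19],
    [-1, 0, 20],
    [-1, 0, 20]
  ],
  "gripper": [0, 0, 0, 0, 0, 0, 0]
}}

```text
t: 10.05
tool_pos: [0.5549, -0.3197, 0.1134]
tool_rot: [0.728, 0.686, -0.0, -0.0]
ft_force: [-0.3, -0.0, -0.8]
gripper_width: 0.196
```

{"method": "step_arm", "body": {
  "delta_rot": [
    [0, 0, 0],
    [0, 0, 0],
    [0, 0, 0],
    [0, 0, 0],
    [0, 0, 0]
  ],
  "translation": [
    [0, 0, 1],
    [0, 0, 2],
    [0, 0, 3],
    [0, 0, 3],
    [0, 0, 3]
  ],
  "gripper": [0, 0, 0, 0, 0]
}}

```text
t: 10.55
tool_pos: [0.5555, -0.3202, 0.1114]
tool_rot: [0.728, 0.686, 0.0, 0.001]
ft_force: [-0.3, 0.2, 6.3]
gripper_width: 0.194
```

Contact at tip z = 19.1 mm, exactly core height: C is blind. Next is A.

Run:
```python
from h import *
mv((.4657,-.3096,.146),(.4657,-.3096,.130))
```

```text
t 10.6 pos [ 0.5555 -0.3202  0.1114] F [-0.3464  0.2354  6.2572] w 0.194
 rot [0.1 0.  0. ]
 to (0.4657, -0.3096, 0.146) -> [  5.2 -90.2 -34.7]
 to (0.4657, -0.3096, 0.13) -> [  5.2 -90.2 -18.7]
```

{"method": "step_arm", "body": {
  "delta_rot": [
    [0, 0, 0],
    [0, 0, 0],
    [0, 0, 0],
    [0, 0, 0],
    [0, 0, 0],
    [0, 0, 0],
    [0, 0, 0],
    [0, 0, 0],
    [0, 0, 0],
    [0, 0, 0],
    [0, 0, 0],
    [0, 0, 0]
  ],
  "translation": [
    [0, 0, -25],
    [0, 0, -37],
    [0, 0, -37],
    [2, -40, -37],
    [5, -80, -37],
    [5, -90, -37],
    [5, -90, -37],
    [5, -90, -37],
    [5, -90, -30],
    [5, -90, -24],
    [5, -90, -22],
    [5, -90, -22]
  ],
  "gripper": [0, 0, 0, 0, 0, 0, 0, 0, 0, 0, 0, 0]
}}

```text
t: 11.75
tool_pos: [0.4655, -0.3091, 0.1318]
tool_rot: [0.728, 0.686, -0.0, -0.001]
ft_force: [0.5, 0.0, 0.6]
gripper_width: 0.19
```

Run:
```python
from h import *
mv((.4657,-.3096,.126),(.4657,-.3096,.1135))
tipview((.4657,-.3096),"pics/c7.png")
```

```text
t 11.8 pos [ 0.4655 -0.3091  0.1318] F [0.505  0.0338 0.6199] w 0.19
 rot [-0.1 -0.   0. ]
 to (0.4657, -0.3096, 0.126) -> [-0.5  0.2  5.8]
 to (0.4657, -0.3096, 0.1135) -> [-0.5  0.2 18.3]
tip px [248.0823 302.0098] bore px [248.1578 302.3457]
 yel [247.2008 276.0883] 146.22222222222223 pred [247.7098 276.1871]
crop 208 242
```

View pics/c7.png

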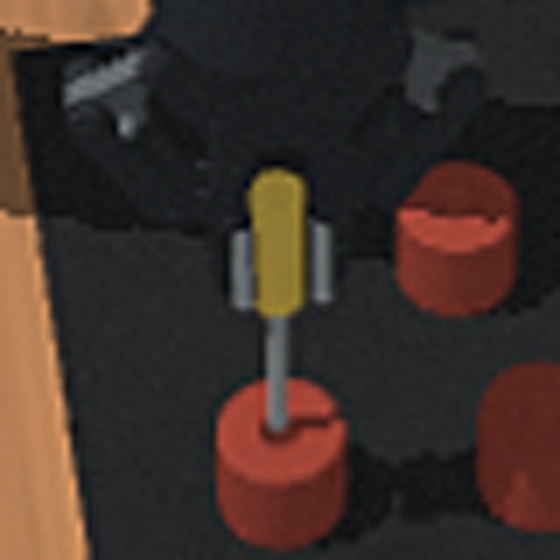

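The tip at (276,430) is slightly left of A's centre (282,430). Shift +1.5 mm and feel down.

{"method": "step_arm", "body": {
  "delta_rot": [
    [0, 0, 0],
    [0, 0, 0],
    [0, 0, 0],
    [0, 0, 0],
    [0, 0, 0],
    [0, 0, 0],
    [0, 0, 0]
  ],
  "translation": [
    [-0.5, 1.5, 2],
    [-0.5, 1.5, 6],
    [-0.5, 1.5, 11],
    [-0.5, 1.5, 15],
    [-0.5, 1.5, 18],
    [-0.5, 1.5, 19],
    [-0.5, 1.5, 19]
  ],
  "gripper": [0, 0, 0, 0, 0, 0, 0]
}}

```text
t: 12.5
tool_pos: [0.4668, -0.31, 0.1134]
tool_rot: [0.728, 0.686, -0.0, -0.0]
ft_force: [-0.1, -0.1, -0.8]
gripper_width: 0.194
```

{"method": "step_arm", "body": {
  "delta_rot": [
    [0, 0, 0],
    [0, 0, 0],
    [0, 0, 0],
    [0, 0, 0],
    [0, 0, 0]
  ],
  "translation": [
    [0, 0, 1],
    [0, 0, 2],
    [0, 0, 3],
    [0, 0, 3],
    [0, 0, 3]
  ],
  "gripper": [0, 0, 0, 0, 0]
}}

```text
t: 13.0
tool_pos: [0.4677, -0.3103, 0.1112]
tool_rot: [0.728, 0.686, 0.0, 0.001]
ft_force: [-0.0, 0.6, 6.2]
gripper_width: 0.197
```

A is blind too (contact at tip z = 18.9 mm). Next is D, with a fresh location check.

{"method": "step_arm", "body": {
  "delta_rot": [
    [0, 0, 0],
    [0, 0, 0],
    [0, 0, 0],
    [0, 0, 0],
    [0, 0, 0]
  ],
  "translation": [
    [0, 0, -30],
    [0, 0, -70],
    [0, 0, -100],
    [0, 0, -100],
    [0, 0, -100]
  ],
  "gripper": [0, 0, 0, 0, 0]
}}

```text
t: 13.5
tool_pos: [0.4668, -0.3101, 0.2108]
tool_rot: [0.728, 0.686, 0.0, 0.0]
ft_force: [0.0, 0.5, -1.2]
gripper_width: 0.194
```

Run:
```python
from h import *
S=stoppers()
for n in S:
    for b,q in S[n]: print(n,b[0],round(b[1]),q)
mv((.6336,-.1444,.21),(.6336,-.1444,.132))
```

```text
top [369.1432 222.3279] 174 [ 0.4672 -0.3087  0.021 ]
top [344.5218 199.4159] 167 [ 0.547  -0.2228  0.021 ]
top [371.055  197.2607] 166 [ 0.556  -0.3178  0.021 ]
top [321.5701 174.2891] 165 [ 0.6359 -0.1424  0.021 ]
side [247.6861 307.6247] 393 [ 0.4643 -0.3104  0.021 ]
side [284.9188 305.304 ] 387 [ 0.5528 -0.3199  0.021 ]
side [272.6407 275.6413] 330 [ 0.5437 -0.2244  0.021 ]
side [298.0643 249.4321] 292 [ 0.6317 -0.1457  0.021 ]
t 13.6 pos [ 0.466  -0.3095  0.2094] F [-0.7382  1.0426 -1.0159] w 0.193
 rot [-0.1 -0.1  0. ]
 to (0.6336, -0.1444, 0.21) -> [174.8 157.4  -0.8]
 to (0.6336, -0.1444, 0.132) -> [174.7 157.6  77.2]
```

{"method": "step_arm", "body": {
  "delta_rot": [
    [0, 0, 0],
    [0, 0, 0],
    [0, 0, 0],
    [0, 0, 0],
    [0, 0, 0],
    [0, 0, 0],
    [0, 0, 0],
    [0, 0, 0],
    [0, 0, 0],
    [0, 0, 0],
    [0, 0, 0]
  ],
  "translation": [
    [175, 157, 0],
    [175, 157, 0],
    [175, 157, 0],
    [175, 157, 0],
    [175, 157, 0],
    [175, 157, 0],
    [175, 157, 35],
    [175, 157, 65],
    [175, 157, 75],
    [175, 157, 77],
    [175, 157, 77]
  ],
  "gripper": [0, 0, 0, 0, 0, 0, 0, 0, 0, 0, 0]
}}

```text
t: 14.7
tool_pos: [0.634, -0.1452, 0.1336]
tool_rot: [0.728, 0.685, -0.0, -0.0]
ft_force: [-0.1, -0.7, -0.3]
gripper_width: 0.195
```

Run:
```python
from h import *
mv((.6336,-.1444,.126),(.6336,-.1444,.1135))
tipview((.6336,-.1444),"pics/c8.png")
```

```text
t 14.7 pos [ 0.634  -0.1452  0.1336] F [-0.1453 -0.6615 -0.3006] w 0.195
 rot [-0.  0. -0.]
 to (0.6336, -0.1444, 0.126) -> [ 0.8 -0.5  7.6]
 to (0.6336, -0.1444, 0.1135) -> [ 0.8 -0.5 20.1]
tip px [299.4475 243.6064] bore px [298.9879 244.2266]
 yel [301.0488 219.1551] 98.83333333333333 pred [301.4253 218.7049]
crop 258 184
```

View pics/c8.png

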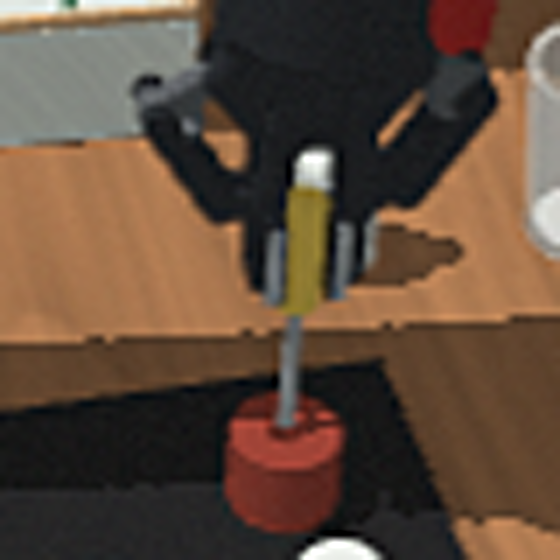

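The tip at (286,425) is over D's bore, centred on 287. Feel down.

{"method": "step_arm", "body": {
  "delta_rot": [
    [0, 0, 0],
    [0, 0, 0],
    [0, 0, 0],
    [0, 0, 0],
    [0, 0, 0],
    [0, 0, 0],
    [0, 0, 0]
  ],
  "translation": [
    [0.5, -0.3, 2],
    [0.5, -0.3, 6],
    [0.5, -0.3, 11],
    [0.5, -0.3, 16],
    [0.5, -0.3, 19],
    [0.5, -0.3, 20.5],
    [0.5, -0.3, 20.5]
  ],
  "gripper": [0, 0, 0, 0, 0, 0, 0]
}}

```text
t: 15.45
tool_pos: [0.6337, -0.1441, 0.1128]
tool_rot: [0.728, 0.686, -0.0, -0.0]
ft_force: [0.3, -0.3, -0.2]
gripper_width: 0.194
```

{"method": "step_arm", "body": {
  "delta_rot": [
    [0, 0, 0],
    [0, 0, 0],
    [0, 0, 0],
    [0, 0, 0],
    [0, 0, 0]
  ],
  "translation": [
    [0, 0, 1],
    [0, 0, 2],
    [0, 0, 3],
    [0, 0, 3],
    [0, 0, 3]
  ],
  "gripper": [0, 0, 0, 0, 0]
}}

```text
t: 15.95
tool_pos: [0.6339, -0.1442, 0.1101]
tool_rot: [0.728, 0.686, 0.0, 0.0]
ft_force: [0.5, -0.2, -0.5]
gripper_width: 0.19
```

{"method": "step_arm", "body": {
  "delta_rot": [
    [0, 0, 0],
    [0, 0, 0],
    [0, 0, 0],
    [0, 0, 0],
    [0, 0, 0]
  ],
  "translation": [
    [0, 0, 1],
    [0, 0, 2],
    [0, 0, 3],
    [0, 0, 3],
    [0, 0, 3]
  ],
  "gripper": [0, 0, 0, 0, 0]
}}

```text
t: 16.45
tool_pos: [0.6338, -0.1442, 0.1071]
tool_rot: [0.728, 0.686, 0.0, -0.0]
ft_force: [-0.6, 0.2, -0.3]
gripper_width: 0.192
```

{"method": "step_arm", "body": {
  "delta_rot": [
    [0, 0, 0],
    [0, 0, 0],
    [0, 0, 0],
    [0, 0, 0],
    [0, 0, 0],
    [0, 0, 0]
  ],
  "translation": [
    [0, 0, 1],
    [0, 0, 2],
    [0, 0, 3],
    [0, 0, 4],
    [0, 0, 4.5],
    [0, 0, 4.5]
  ],
  "gripper": [0, 0, 0, 0, 0, 0]
}}

```text
t: 17.05
tool_pos: [0.6337, -0.1442, 0.1025]
tool_rot: [0.728, 0.686, -0.0, -0.0]
ft_force: [-0.2, -0.4, -1.4]
gripper_width: 0.197
```

Run:
```python
from h import *
mv((.6337,-.1442,.21),(.478,-.009,.21))
```

```text
t 17.1 pos [ 0.6337 -0.1442  0.1025] F [-0.1861 -0.4216 -1.4029] w 0.197
 rot [-0. -0.  0.]
 to (0.6337, -0.1442, 0.21) -> [  -0.    -0.1 -107.5]
 to (0.478, -0.009, 0.21) -> [ 125.6 -163.5 -107.5]
```

D is open. So B and D are open, A and C are blind. The pin goes back at the pose where it was gripped in the hole.

{"method": "step_arm", "body": {
  "delta_rot": [
    [0, 0, 0],
    [0, 0, 0],
    [0, 0, 0],
    [0, 0, 0],
    [0, 0, 0],
    [0, 0, 0],
    [0, 0, 0],
    [0, 0, 0],
    [0, 0, 0],
    [0, 0, 0],
    [0, 0, 0],
    [0, 0, 0]
  ],
  "translation": [
    [0, 0, -40],
    [0, 0, -80],
    [0, 0, -107],
    [0, 0, -107],
    [125.6, -163.5, -107],
    [125.6, -163.5, -107],
    [125.6, -163.5, -107],
    [125.6, -163.5, -107],
    [125.6, -163.5, -107],
    [125.6, -163.5, -107],
    [125.6, -163.5, -107],
    [125.6, -163.5, -107]
  ],
  "gripper": [0, 0, 0, 0, 0, 0, 0, 0, 0, 0, 0, 0]
}}

```text
t: 18.25
tool_pos: [0.4795, -0.0103, 0.2095]
tool_rot: [0.729, 0.685, 0.0, 0.001]
ft_force: [0.2, -0.5, -0.3]
gripper_width: 0.193
```

Run:
```python
from h import *
mv((.4778,-.0087,.175),(.4778,-.0087,.1003))
```

```text
t 18.2 pos [ 0.4795 -0.0103  0.2095] F [ 0.1548 -0.455  -0.2524] w 0.193
 rot [ 0.1  0.  -0.1]
 to (0.4778, -0.0087, 0.175) -> [ 1.5 -1.8 34.5]
 to (0.4778, -0.0087, 0.1003) -> [  1.5  -1.9 109.2]
```

{"method": "step_arm", "body": {
  "delta_rot": [
    [0, 0, 0],
    [0, 0, 0],
    [0, 0, 0],
    [0, 0, 0],
    [0, 0, 0],
    [0, 0, 0]
  ],
  "translation": [
    [0, 0, 0],
    [0, 0, 0],
    [0, 0, 20],
    [0, 0, 35],
    [0, 0, 35],
    [0, 0, 35]
  ],
  "gripper": [0, 0, 0, 0, 0, 0]
}}

```text
t: 18.85
tool_pos: [0.4782, -0.0093, 0.1747]
tool_rot: [0.728, 0.686, -0.0, -0.0]
ft_force: [0.3, 0.4, 0.3]
gripper_width: 0.196
```

Run:
```python
from h import *
mv((.4778,-.0087,.158),(.4778,-.0087,.1003))
```

```text
t 18.9 pos [ 0.4782 -0.0093  0.1747] F [0.2703 0.4165 0.2787] w 0.196
 rot [-0.  0. -0.]
 to (0.4778, -0.0087, 0.158) -> [ 0.6 -0.5 16.7]
 to (0.4778, -0.0087, 0.1003) -> [ 0.6 -0.4 74.4]
```

{"method": "step_arm", "body": {
  "delta_rot": [
    [0, 0, 0],
    [0, 0, 0],
    [0, 0, 0],
    [0, 0, 0],
    [0, 0, 0],
    [0, 0, 0],
    [0, 0, 0]
  ],
  "translation": [
    [0.5, -0.4, 4],
    [0.5, -0.4, 8],
    [0.5, -0.4, 13],
    [0.5, -0.4, 18],
    [0.5, -0.4, 23],
    [0.5, -0.4, 25],
    [0.5, -0.4, 25]
  ],
  "gripper": [0, 0, 0, 0, 0, 0, 0]
}}

```text
t: 19.55
tool_pos: [0.4775, -0.0085, 0.1492]
tool_rot: [0.728, 0.686, -0.0, -0.0]
ft_force: [0.1, 0.0, -0.8]
gripper_width: 0.197
```

{"method": "step_arm", "body": {
  "delta_rot": [
    [0, 0, 0],
    [0, 0, 0],
    [0, 0, 0],
    [0, 0, 0],
    [0, 0, 0],
    [0, 0, 0],
    [0, 0, 0]
  ],
  "translation": [
    [0, 0, 10],
    [0, 0, 20],
    [0, 0, 30],
    [0, 0, 38],
    [0, 0, 44],
    [0, 0, 47],
    [0, 0, 47]
  ],
  "gripper": [0, 0, 0, 0, 0, 0, 0]
}}

```text
t: 20.25
tool_pos: [0.4776, -0.0085, 0.1022]
tool_rot: [0.728, 0.686, -0.0, -0.0]
ft_force: [-1.8, 0.3, -0.3]
gripper_width: 0.193
```

{"method": "step_arm", "body": {
  "delta_rot": [
    [0, 0, 0],
    [0, 0, 0],
    [0, 0, 0],
    [0, 0, 0],
    [0, 0, 0],
    [0, 0, 0],
    [0, 0, 0],
    [0, 0, 0],
    [0, 0, 0],
    [0, 0, 0],
    [0, 0, 0],
    [0, 0, 0]
  ],
  "translation": [
    [0, 0, 1],
    [0, 0, 2],
    [0, 0, 2],
    [0, 0, 2],
    [0, 0, 2],
    [0, 0, 2],
    [0, 0, 2],
    [0, 0, 2],
    [0, 0, -20],
    [0, 0, -60],
    [0, 0, -100],
    [0, 0, -110]
  ],
  "gripper": [0, 0, 0, 0.3, 0.5, 0.5, 0.5, 0.5, 0.5, 0.5, 0.5, 0.5]
}}

```text
t: 21.45
tool_pos: [0.4796, -0.0086, 0.2161]
tool_rot: [0.728, 0.686, 0.003, 0.002]
ft_force: [1.1, -0.3, -0.1]
gripper_width: 0.501
```

Run:
```python
from h import *
S=stoppers()
for n in S:
    for b,q in S[n]: print(n,b[0],round(b[1]),q)
f=imaging.grab_frame("side")
for b in blobs(f,*YEL,5,300): print("pin",b[0],b[1],b[2][2:],onz("side",b[0],.097))
mv((.546,-.2235,.15),(.546,-.2235,.027))
for X,P in((UP,"up"),(LOW,"low")):
    for k in(-.026,.026): print(P,k,X+SY*k)
```

```text
top [369.1957 222.3275] 175 [ 0.4672 -0.3089  0.021 ]
top [344.3994 199.3114] 172 [ 0.5474 -0.2224  0.021 ]
top [371.1399 197.1386] 174 [ 0.5565 -0.3181  0.021 ]
top [321.4077 174.7201] 162 [ 0.6343 -0.1418  0.021 ]
side [247.6582 307.5871] 391 [ 0.4642 -0.3103  0.021 ]
side [284.9313 305.1604] 391 [ 0.5529 -0.3195  0.021 ]
side [272.6541 275.5191] 332 [ 0.5438 -0.224   0.021 ]
side [296.9972 249.0814] 293 [ 0.6292 -0.1439  0.021 ]
side [229.6704 175.0931] 78 [0.496  0.2328 0.021 ]
pin [233.654  203.3523] 90.7361111111111 [ 6.3333 17.    ] [ 0.4763 -0.01    0.097 ]
t 21.6 pos [ 0.4777 -0.0085  0.2127] F [ 0.1557  0.1335 -0.4345] w 0.501
 rot [ 0. -0.  0.]
 to (0.546, -0.2235, 0.15) -> [-210.6   80.9   62.7]
 to (0.546, -0.2235, 0.027) -> [-210.6   80.8  185.7]
up -0.026 [0.6044 0.199  0.065 ]
up 0.026 [0.6076 0.251  0.065 ]
low -0.026 [0.4949 0.207  0.025 ]
low 0.026 [0.4981 0.259  0.025 ]
```

Pin seated: handle row 203.35 matches the start. Fetch B.

{"method": "step_arm", "body": {
  "delta_rot": [
    [0, 0, 0],
    [0, 0, 0],
    [0, 0, 0],
    [0, 0, 0],
    [0, 0, 0],
    [0, 0, 0],
    [0, 0, 0],
    [0, 0, 0],
    [0, 0, 0],
    [0, 0, 0]
  ],
  "translation": [
    [-211, 81, 0],
    [-211, 81, 0],
    [-211, 81, 0],
    [-211, 81, 0],
    [-211, 81, 20],
    [-211, 81, 60],
    [-211, 81, 110],
    [-211, 81, 110],
    [-211, 81, 110],
    [-211, 81, 110]
  ],
  "gripper": [0.8, 0.8, 0.8, 0.8, 0.8, 0.8, 0.8, 0.8, 0.8, 0.8]
}}

```text
t: 22.6
tool_pos: [0.5473, -0.2243, 0.1045]
tool_rot: [0.728, 0.686, 0.001, 0.001]
ft_force: [-0.2, -0.0, 1.1]
gripper_width: 0.8
```

Run:
```python
from h import *
mv((.546,-.2235,.028))
```

```text
t 22.6 pos [ 0.5473 -0.2243  0.1045] F [-0.2083 -0.0333  1.1382] w 0.8
 rot [0.2 0.  0. ]
 to (0.546, -0.2235, 0.028) -> [ 0.7 -1.6 76.5]
```

{"method": "step_arm", "body": {
  "delta_rot": [
    [0, 0, 0],
    [0, 0, 0],
    [0, 0, 0],
    [0, 0, 0],
    [0, 0, 0],
    [0, 0, 0],
    [0, 0, 0],
    [0, 0, 0],
    [0, 0, 0],
    [0, 0, 0],
    [0, 0, 0],
    [0, 0, 0]
  ],
  "translation": [
    [0.5, -1.3, 25],
    [0.5, -1.3, 50],
    [0.5, -1.3, 68],
    [0.5, -1.3, 75],
    [0.5, -1.3, 75],
    [0.5, -1.3, 75],
    [0.5, -1.3, 75],
    [0.5, -1.3, 75],
    [0.5, -1.3, 75],
    [0.5, -1.3, 55],
    [0.5, -1.3, 10],
    [0.5, -1.3, -40]
  ],
  "gripper": [0.8, 0.8, 0.8, 0.8, 0.8, 0.4, 0.3, 0.3, 0.3, 0.3, 0.3, 0.3]
}}

```text
t: 23.8
tool_pos: [0.5439, -0.2231, 0.1437]
tool_rot: [0.728, 0.686, -0.0, -0.001]
ft_force: [1.0, -0.3, -0.1]
gripper_width: 0.49
```

Run:
```python
from h import *
P=UP+SY*.026
mv((P[0],P[1],.17),(P[0],P[1],.0895+.004))
```

```text
t 23.8 pos [ 0.5439 -0.2231  0.1437] F [ 0.9586 -0.3254 -0.0624] w 0.49
 rot [-0.1 -0.   0. ]
 to (np.float64(0.6075603089717676), np.float64(0.2509531392304018), 0.17) -> [477.   35.2 -26.1]
 to (np.float64(0.6075603089717676), np.float64(0.2509531392304018), 0.0935) -> [477.   35.4  50.4]
```

{"method": "step_arm", "body": {
  "delta_rot": [
    [0, 0, 0],
    [0, 0, 0],
    [0, 0, 0],
    [0, 0, 0],
    [0, 0, 0],
    [0, 0, 0],
    [0, 0, 0],
    [0, 0, 0],
    [0, 0, 0],
    [0, 0, 0],
    [0, 0, 0],
    [0, 0, 0]
  ],
  "translation": [
    [0, 0, -48],
    [477, 35, -48],
    [477, 35, -48],
    [477, 35, -48],
    [477, 35, -48],
    [477, 35, -48],
    [477, 35, -48],
    [477, 35, -48],
    [477, 35, -48],
    [477, 35, -48],
    [477, 35, -48],
    [477, 35, -48]
  ],
  "gripper": [0.3, 0.3, 0.3, 0.3, 0.3, 0.3, 0.3, 0.3, 0.3, 0.3, 0.3, 0.3]
}}

```text
t: 25.0
tool_pos: [0.607, 0.2587, 0.1913]
tool_rot: [0.725, 0.689, 0.002, -0.002]
ft_force: [-0.7, 0.9, -1.3]
gripper_width: 0.486
```

Run:
```python
from h import *
P=UP+SY*.026
mv((P[0],P[1],.17),(P[0],P[1],.094))
f0=cv2.imread("pics/top0.png")[...,::-1].copy()
for n,f in(("top0",f0),("side",imaging.grab_frame("side"))):
  for b in blobs(f,(55,45,15),(100,255,220),10,500):
    bb=b[3].reshape(-1,2)/K; n2=n[:4].rstrip("0")
    rect=cv2.minAreaRect(b[3]); w,h=rect[1]
    if max(w,h)/min(w,h)<5: continue
    bx=cv2.boxPoints(rect)/K; e=[(bx[i]+bx[(i+1)%4])/2 for i in range(4)]; L=[np.linalg.norm(bx[i]-bx[(i+1)%4]) for i in range(4)]
    k=int(np.argmin(L[:2])); print(n,onz(n2,e[k],.065),onz(n2,e[k+2],.065))
```

```text
t 25.0 pos [0.607  0.2587 0.1913] F [-0.7386  0.9072 -1.2963] w 0.486
 rot [ 0.  -0.4  0.5]
 to (np.float64(0.6075603089717676), np.float64(0.2509531392304018), 0.17) -> [-7.9  0.9 21.2]
 to (np.float64(0.6075603089717676), np.float64(0.2509531392304018), 0.094) -> [-8.3  0.9 97.2]
top0 [0.6125 0.3493 0.065 ] [0.5986 0.1074 0.065 ]
side [ 0.564  -0.3196  0.065 ] [ 0.536  -0.3178  0.065 ]
side [0.613  0.3457 0.065 ] [0.5985 0.098  0.065 ]
```

{"method": "step_arm", "body": {
  "delta_rot": [
    [0, 0, 0],
    [0, 0, 0],
    [0, 0, 0],
    [0, 0, 0],
    [0, 0, 0],
    [0, 0, 0]
  ],
  "translation": [
    [0, 0, 0],
    [0, 0, 0],
    [0, 0, 30],
    [0, 0, 60],
    [0, 0, 75],
    [0, 0, 75]
  ],
  "gripper": [0.3, 0.3, 0.3, 0.3, 0.3, 0.3]
}}

```text
t: 25.65
tool_pos: [0.6068, 0.2487, 0.1136]
tool_rot: [0.728, 0.685, -0.002, -0.001]
ft_force: [-0.1, -0.3, -1.1]
gripper_width: 0.491
```

Run:
```python
from h import *
P=UP+SY*.026
mv((P[0],P[1],.094),(P[0],P[1],.091))
```

```text
t 25.6 pos [0.6068 0.2487 0.1136] F [-0.0586 -0.2992 -1.1043] w 0.491
 rot [-0.2  0.2 -0.1]
 to (np.float64(0.6075603089717676), np.float64(0.2509531392304018), 0.094) -> [ 2.3  0.7 19.6]
 to (np.float64(0.6075603089717676), np.float64(0.2509531392304018), 0.091) -> [ 2.3  0.8 22.6]
```

{"method": "step_arm", "body": {
  "delta_rot": [
    [0, 0, 0],
    [0, 0, 0],
    [0, 0, 0],
    [0, 0, 0],
    [0, 0, 0]
  ],
  "translation": [
    [1, 0.5, 5],
    [1, 0.5, 12],
    [1, 0.5, 18],
    [1, 0.5, 20],
    [1, 0.5, 20]
  ],
  "gripper": [0.3, 0.3, 0.3, 0.3, 0.3]
}}

```text
t: 26.15
tool_pos: [0.6085, 0.2516, 0.0954]
tool_rot: [0.728, 0.686, -0.0, -0.0]
ft_force: [0.0, -0.5, -0.5]
gripper_width: 0.487
```

{"method": "step_arm", "body": {
  "delta_rot": [
    [0, 0, 0],
    [0, 0, 0],
    [0, 0, 0]
  ],
  "translation": [
    [0, 0, 0.5],
    [0, 0, 1],
    [0, 0, 1]
  ],
  "gripper": [0.3, 0.3, 0.3]
}}

```text
t: 26.45
tool_pos: [0.6088, 0.2516, 0.0948]
tool_rot: [0.728, 0.686, 0.0, 0.0]
ft_force: [0.4, -0.8, -0.9]
gripper_width: 0.486
```

{"method": "step_arm", "body": {
  "delta_rot": [
    [0, 0, 0],
    [0, 0, 0],
    [0, 0, 0],
    [0, 0, 0]
  ],
  "translation": [
    [-0.5, -1.3, 1],
    [-0.5, -1.3, 2],
    [-0.5, -1.3, 3],
    [-0.5, -1.3, 3]
  ],
  "gripper": [0.3, 0.3, 0.3, 0.3]
}}

```text
t: 26.85
tool_pos: [0.6073, 0.2512, 0.0917]
tool_rot: [0.728, 0.686, -0.0, -0.0]
ft_force: [0.3, -1.1, 0.6]
gripper_width: 0.489
```

{"method": "step_arm", "body": {
  "delta_rot": [
    [0, 0, 0],
    [0, 0, 0],
    [0, 0, 0]
  ],
  "translation": [
    [0, 0, 0.7],
    [0, 0, 1.2],
    [0, 0, 1.2]
  ],
  "gripper": [0.3, 0.3, 0.3]
}}

```text
t: 27.15
tool_pos: [0.6073, 0.2512, 0.0916]
tool_rot: [0.728, 0.686, 0.0, -0.0]
ft_force: [-3.5, -0.6, 8.3]
gripper_width: 0.491
```

Contact at TCP z 0.0916. Release and rise.

{"method": "step_arm", "body": {
  "delta_rot": [
    [0, 0, 0],
    [0, 0, 0],
    [0, 0, 0],
    [0, 0, 0],
    [0, 0, 0],
    [0, 0, 0],
    [0, 0, 0],
    [0, 0, 0],
    [0, 0, 0],
    [0, 0, 0],
    [0, 0, 0]
  ],
  "translation": [
    [0, 0, -0.7],
    [0, 0, -0.7],
    [0, 0, -0.7],
    [0, 0, -0.7],
    [0, 0, -0.7],
    [0, 0, -0.7],
    [0, 0, -15],
    [0, 0, -50],
    [0, 0, -90],
    [0, 0, -90],
    [0, 0, -90]
  ],
  "gripper": [0.3, 0.55, 0.65, 0.75, 0.75, 0.75, 0.75, 0.75, 0.75, 0.75, 0.75]
}}

```text
t: 28.25
tool_pos: [0.6082, 0.2515, 0.1825]
tool_rot: [0.728, 0.686, 0.002, 0.001]
ft_force: [-0.1, -0.2, -0.8]
gripper_width: 0.752
```

```bash
cat >> h.py <<'E'
def allst():
    for n in("top","side"):
        f=imaging.grab_frame(n)
        for b in blobs(f,*RED,60,420):
            q=onz(n,b[0],.021)
            print(n,b[0],round(b[1]),q if q[1]<0.03 else (onz(n,b[0],.083),"or low",onz(n,b[0],.043)))
E
python3 - <<'E'
from h import *
allst()
mv((.632,-.143,.18),(.632,-.143,.1),(.632,-.143,.0296))
E
```

```text
top [369.1886 222.288 ] 175 [ 0.4673 -0.3089  0.021 ]
top [371.1341 197.0708] 174 [ 0.5567 -0.3181  0.021 ]
top [321.1785 174.8741] 169 [ 0.6337 -0.141   0.021 ]
side [247.6663 307.5904] 392 [ 0.4642 -0.3103  0.021 ]
side [284.9323 305.1617] 392 [ 0.5529 -0.3195  0.021 ]
side [296.9823 249.0978] 293 [ 0.6291 -0.144   0.021 ]
side [229.7269 174.9644] 74 (array([0.4865, 0.1474, 0.083 ]), 'or low', array([0.4928, 0.2029, 0.043 ]))
side [260.9848 153.7979] 156 (array([0.6055, 0.2483, 0.083 ]), 'or low', array([0.6176, 0.3088, 0.043 ]))
t 28.4 pos [0.6066 0.251  0.18  ] F [-0.8244 -0.281  -0.9482] w 0.754
 rot [-0.1  0.   0. ]
 to (0.632, -0.143, 0.18) -> [-391.8   48.8    0.2]
 to (0.632, -0.143, 0.1) -> [-391.7   48.9   80.2]
 to (0.632, -0.143, 0.0296) -> [-391.7   49.   150.6]
```

{"method": "step_arm", "body": {
  "delta_rot": [
    [0, 0, 0],
    [0, 0, 0],
    [0, 0, 0],
    [0, 0, 0],
    [0, 0, 0],
    [0, 0, 0],
    [0, 0, 0],
    [0, 0, 0],
    [0, 0, 0],
    [0, 0, 0],
    [0, 0, 0],
    [0, 0, 0]
  ],
  "translation": [
    [-392, 49, 0],
    [-392, 49, 0],
    [-392, 49, 0],
    [-392, 49, 0],
    [-392, 49, 0],
    [-392, 49, 0],
    [-392, 49, 0],
    [-392, 49, 0],
    [-392, 49, 40],
    [-392, 49, 80],
    [-392, 49, 80],
    [-392, 49, 80]
  ],
  "gripper": [0.8, 0.8, 0.8, 0.8, 0.8, 0.8, 0.8, 0.8, 0.8, 0.8, 0.8, 0.8]
}}

```text
t: 29.55
tool_pos: [0.6321, -0.1425, 0.0996]
tool_rot: [0.728, 0.686, -0.001, -0.001]
ft_force: [0.1, -0.8, 1.1]
gripper_width: 0.799
```

Run:
```python
from h import *
mv((.6315,-.1425,.0296))
```

```text
t 29.6 pos [ 0.6321 -0.1425  0.0996] F [ 0.0663 -0.8133  1.0923] w 0.799
 rot [-0.2 -0.   0.1]
 to (0.6315, -0.1425, 0.0296) -> [-0.1 -0.4 70. ]
```

{"method": "step_arm", "body": {
  "delta_rot": [
    [0, 0, 0],
    [0, 0, 0],
    [0, 0, 0],
    [0, 0, 0],
    [0, 0, 0],
    [0, 0, 0],
    [0, 0, 0],
    [0, 0, 0],
    [0, 0, 0],
    [0, 0, 0],
    [0, 0, 0],
    [0, 0, 0]
  ],
  "translation": [
    [0, 0, 25],
    [0, 0, 50],
    [0, 0, 64],
    [0, 0, 70],
    [0, 0, 70],
    [0, 0, 70],
    [0, 0, 70],
    [0, 0, 70],
    [0, 0, 70],
    [0, 0, 50],
    [0, 0, 5],
    [0, 0, -40]
  ],
  "gripper": [0.8, 0.8, 0.8, 0.8, 0.8, 0.4, 0.3, 0.3, 0.3, 0.3, 0.3, 0.3]
}}

```text
t: 30.75
tool_pos: [0.6324, -0.143, 0.1417]
tool_rot: [0.728, 0.686, -0.0, -0.0]
ft_force: [2.0, -0.6, -0.9]
gripper_width: 0.497
```

Run:
```python
from h import *
P=UP-SY*.026
mv((P[0],P[1],.19),(P[0],P[1],.095))
```

```text
t 30.8 pos [ 0.6324 -0.143   0.1417] F [ 1.9845 -0.5866 -0.8701] w 0.497
 rot [-0.1 -0.   0. ]
 to (np.float64(0.6044396910282324), np.float64(0.1990468607695982), 0.19) -> [339.7 -48.3 -48.2]
 to (np.float64(0.6044396910282324), np.float64(0.1990468607695982), 0.095) -> [339.7 -48.2  46.8]
```

{"method": "step_arm", "body": {
  "delta_rot": [
    [0, 0, 0],
    [0, 0, 0],
    [0, 0, 0],
    [0, 0, 0],
    [0, 0, 0],
    [0, 0, 0],
    [0, 0, 0],
    [0, 0, 0],
    [0, 0, 0],
    [0, 0, 0],
    [0, 0, 0],
    [0, 0, 0]
  ],
  "translation": [
    [0, 0, -48],
    [0, 0, -48],
    [339.5, -48, -48],
    [339.5, -48, -48],
    [339.5, -48, -48],
    [339.5, -48, -48],
    [339.5, -48, -48],
    [339.5, -48, -48],
    [339.5, -48, -48],
    [339.5, -48, -48],
    [339.5, -48, -48],
    [339.5, -48, -48]
  ],
  "gripper": [0.3, 0.3, 0.3, 0.3, 0.3, 0.3, 0.3, 0.3, 0.3, 0.3, 0.3, 0.3]
}}

```text
t: 31.95
tool_pos: [0.6055, 0.1967, 0.1884]
tool_rot: [0.729, 0.685, -0.001, 0.001]
ft_force: [-0.6, 0.4, -0.4]
gripper_width: 0.496
```

{"method": "step_arm", "body": {
  "delta_rot": [
    [0, 0, 0],
    [0, 0, 0],
    [0, 0, 0],
    [0, 0, 0],
    [0, 0, 0],
    [0, 0, 0],
    [0, 0, 0]
  ],
  "translation": [
    [0, 0, 0],
    [0, 0, 0],
    [0, 0, 30],
    [0, 0, 65],
    [0, 0, 85],
    [0, 0, 85],
    [0, 0, 85]
  ],
  "gripper": [0.3, 0.3, 0.3, 0.3, 0.3, 0.3, 0.3]
}}

```text
t: 32.65
tool_pos: [0.6057, 0.1981, 0.1038]
tool_rot: [0.728, 0.685, 0.0, 0.0]
ft_force: [0.4, 0.4, -0.2]
gripper_width: 0.495
```

Run:
```python
from h import *
P=UP-SY*.026
mv((.6042,P[1],.0945),(.6042,P[1],.0925))
```

```text
t 32.6 pos [0.6057 0.1981 0.1038] F [ 0.4077  0.3725 -0.2406] w 0.495
 rot [ 0.  0. -0.]
 to (0.6042, np.float64(0.1990468607695982), 0.0945) -> [ 0.8 -1.6  9.3]
 to (0.6042, np.float64(0.1990468607695982), 0.0925) -> [ 0.8 -1.6 11.3]
```

{"method": "step_arm", "body": {
  "delta_rot": [
    [0, 0, 0],
    [0, 0, 0],
    [0, 0, 0],
    [0, 0, 0],
    [0, 0, 0],
    [0, 0, 0]
  ],
  "translation": [
    [0.8, -1.4, 2],
    [0.8, -1.4, 5],
    [0.8, -1.4, 8],
    [0.8, -1.4, 10],
    [0.8, -1.4, 10.5],
    [0.8, -1.4, 10.5]
  ],
  "gripper": [0.3, 0.3, 0.3, 0.3, 0.3, 0.3]
}}

```text
t: 33.25
tool_pos: [0.604, 0.1997, 0.0942]
tool_rot: [0.728, 0.686, 0.0, 0.0]
ft_force: [-2.1, -0.2, 7.9]
gripper_width: 0.497
```

{"method": "step_arm", "body": {
  "delta_rot": [
    [0, 0, 0],
    [0, 0, 0],
    [0, 0, 0]
  ],
  "translation": [
    [0, 0, 0.7],
    [0, 0, 1.3],
    [0, 0, 1.3]
  ],
  "gripper": [0.3, 0.3, 0.3]
}}

```text
t: 33.55
tool_pos: [0.6041, 0.1997, 0.0941]
tool_rot: [0.728, 0.686, 0.001, 0.0]
ft_force: [-5.0, -1.6, 16.3]
gripper_width: 0.501
```

{"method": "step_arm", "body": {
  "delta_rot": [
    [0, 0, 0],
    [0, 0, 0],
    [0, 0, 0],
    [0, 0, 0],
    [0, 0, 0],
    [0, 0, 0],
    [0, 0, 0],
    [0, 0, 0],
    [0, 0, 0],
    [0, 0, 0],
    [0, 0, 0]
  ],
  "translation": [
    [0, 0, -1.5],
    [0, 0, -1.8],
    [0, 0, -1.8],
    [0, 0, -1.8],
    [0, 0, -1.8],
    [0, 0, -1.8],
    [0, 0, -15],
    [0, 0, -50],
    [0, 0, -90],
    [0, 0, -90],
    [0, 0, -90]
  ],
  "gripper": [0.3, 0.3, 0.55, 0.65, 0.75, 0.75, 0.75, 0.75, 0.75, 0.75, 0.75]
}}

```text
t: 34.65
tool_pos: [0.6046, 0.1998, 0.1835]
tool_rot: [0.728, 0.686, 0.002, 0.001]
ft_force: [-0.2, 0.6, -0.8]
gripper_width: 0.747
```

Run:
```python
from h import *
allst()
mv((.5548,-.3188,.18),(.5548,-.3188,.0285))
```

```text
top [369.1757 222.2923] 175 [ 0.4673 -0.3089  0.021 ]
top [371.1278 197.0663] 174 [ 0.5567 -0.3181  0.021 ]
side [247.6588 307.5968] 392 [ 0.4642 -0.3103  0.021 ]
side [284.9315 305.1746] 392 [ 0.5529 -0.3196  0.021 ]
side [229.6953 174.8187] 75 (array([0.4865, 0.1482, 0.083 ]), 'or low', array([0.4928, 0.2038, 0.043 ]))
side [262.1868 158.2875] 286 (array([0.6042, 0.2211, 0.083 ]), 'or low', array([0.6162, 0.2802, 0.043 ]))
t 34.8 pos [0.6031 0.1995 0.1812] F [-0.6101  0.1429 -0.4777] w 0.754
 rot [-0.1  0.   0. ]
 to (0.5548, -0.3188, 0.18) -> [-520.2  -17.4    1.5]
 to (0.5548, -0.3188, 0.0285) -> [-520.2  -17.2  153. ]
```

{"method": "step_arm", "body": {
  "delta_rot": [
    [0, 0, 0],
    [0, 0, 0],
    [0, 0, 0],
    [0, 0, 0],
    [0, 0, 0],
    [0, 0, 0],
    [0, 0, 0],
    [0, 0, 0],
    [0, 0, 0],
    [0, 0, 0],
    [0, 0, 0],
    [0, 0, 0]
  ],
  "translation": [
    [-520, -17, 0],
    [-520, -17, 0],
    [-520, -17, 0],
    [-520, -17, 0],
    [-520, -17, 0],
    [-520, -17, 0],
    [-520, -17, 0],
    [-520, -17, 0],
    [-520, -17, 0],
    [-520, -17, 0],
    [-520, -17, 0],
    [-520, -17, 0]
  ],
  "gripper": [0.8, 0.8, 0.8, 0.8, 0.8, 0.8, 0.8, 0.8, 0.8, 0.8, 0.8, 0.8]
}}

```text
t: 35.95
tool_pos: [0.553, -0.3239, 0.1801]
tool_rot: [0.731, 0.683, -0.002, -0.0]
ft_force: [-0.9, -0.2, -0.1]
gripper_width: 0.8
```

{"method": "step_arm", "body": {
  "delta_rot": [
    [0, 0, 0],
    [0, 0, 0],
    [0, 0, 0],
    [0, 0, 0],
    [0, 0, 0]
  ],
  "translation": [
    [0, 0, 0],
    [0, 0, 40],
    [0, 0, 80],
    [0, 0, 80],
    [0, 0, 80]
  ],
  "gripper": [0.8, 0.8, 0.8, 0.8, 0.8]
}}

```text
t: 36.45
tool_pos: [0.5562, -0.3163, 0.1014]
tool_rot: [0.727, 0.687, 0.0, -0.001]
ft_force: [0.7, -0.0, 1.2]
gripper_width: 0.801
```

Run:
```python
from h import *
mv((.5548,-.3188,.0285))
```

```text
t 36.5 pos [ 0.5562 -0.3163  0.1014] F [ 0.7302 -0.0127  1.1502] w 0.801
 rot [-0.1 -0.1  0.2]
 to (0.5548, -0.3188, 0.0285) -> [-2.7 -1.2 72.9]
```

{"method": "step_arm", "body": {
  "delta_rot": [
    [0, 0, 0],
    [0, 0, 0],
    [0, 0, 0],
    [0, 0, 0],
    [0, 0, 0],
    [0, 0, 0],
    [0, 0, 0],
    [0, 0, 0],
    [0, 0, 0],
    [0, 0, 0],
    [0, 0, 0],
    [0, 0, 0]
  ],
  "translation": [
    [-2, -1, 25],
    [-2, -1, 50],
    [-2, -1, 66],
    [-2, -1, 72],
    [-2, -1, 72],
    [-2, -1, 72],
    [-2, -1, 72],
    [-2, -1, 72],
    [-2, -1, 72],
    [-2, -1, 50],
    [-2, -1, 5],
    [-2, -1, -45]
  ],
  "gripper": [0.8, 0.8, 0.8, 0.8, 0.8, 0.4, 0.3, 0.3, 0.3, 0.3, 0.3, 0.3]
}}

```text
t: 37.65
tool_pos: [0.5538, -0.3198, 0.147]
tool_rot: [0.728, 0.686, -0.0, -0.001]
ft_force: [0.7, -0.7, -0.1]
gripper_width: 0.492
```

Run:
```python
from h import *
P=LOW+SY*.026
mv((P[0],P[1],.19),(P[0],P[1],.06))
```

```text
t 37.6 pos [ 0.5538 -0.3198  0.147 ] F [ 0.6923 -0.7173 -0.108 ] w 0.492
 rot [-0.2 -0.1  0. ]
 to (np.float64(0.4980603089717676), np.float64(0.2589531392304018), 0.19) -> [574.5 -90.2 -42. ]
 to (np.float64(0.4980603089717676), np.float64(0.2589531392304018), 0.06) -> [574.3 -89.9  88. ]
```

{"method": "step_arm", "body": {
  "delta_rot": [
    [0, 0, 0],
    [0, 0, 0],
    [0, 0, 0],
    [0, 0, 0],
    [0, 0, 0],
    [0, 0, 0],
    [0, 0, 0],
    [0, 0, 0],
    [0, 0, 0],
    [0, 0, 0],
    [0, 0, 0],
    [0, 0, 0]
  ],
  "translation": [
    [0, 0, -48],
    [287, -45, -48],
    [287, -45, -48],
    [287, -45, -48],
    [287, -45, -48],
    [287, -45, -48],
    [574, -90, -48],
    [574, -90, -48],
    [574, -90, -48],
    [574, -90, -48],
    [574, -90, -48],
    [574, -90, -48]
  ],
  "gripper": [0.3, 0.3, 0.3, 0.3, 0.3, 0.3, 0.3, 0.3, 0.3, 0.3, 0.3, 0.3]
}}

```text
t: 38.85
tool_pos: [0.5017, 0.2292, 0.1952]
tool_rot: [0.728, 0.686, 0.0, 0.0]
ft_force: [1.2, -0.8, -1.2]
gripper_width: 0.489
```

{"method": "step_arm", "body": {
  "delta_rot": [
    [0, 0, 0],
    [0, 0, 0],
    [0, 0, 0]
  ],
  "translation": [
    [0, 0, 0],
    [0, 0, 0],
    [0, 0, 0]
  ],
  "gripper": [0.3, 0.3, 0.3]
}}

```text
t: 39.15
tool_pos: [0.5024, 0.2254, 0.1949]
tool_rot: [0.729, 0.685, -0.0, 0.001]
ft_force: [-0.4, -0.3, -0.9]
gripper_width: 0.491
```

Run:
```python
from h import *
P=LOW+SY*.026
mv((P[0],P[1],.065),(P[0],P[1],.055))
```

```text
t 39.1 pos [0.5024 0.2254 0.1949] F [-0.4095 -0.2695 -0.9126] w 0.491
 rot [ 0.   0.1 -0.1]
 to (np.float64(0.4980603089717676), np.float64(0.2589531392304018), 0.065) -> [ 33.4  -6.4 129.8]
 to (np.float64(0.4980603089717676), np.float64(0.2589531392304018), 0.055) -> [ 33.4  -6.4 139.8]
```

{"method": "step_arm", "body": {
  "delta_rot": [
    [0, 0, 0],
    [0, 0, 0],
    [0, 0, 0],
    [0, 0, 0],
    [0, 0, 0],
    [0, 0, 0],
    [0, 0, 0],
    [0, 0, 0],
    [0, 0, 0]
  ],
  "translation": [
    [33.4, -6.4, 0],
    [33.4, -6.4, 0],
    [33.4, -6.4, 30],
    [33.4, -6.4, 70],
    [33.4, -6.4, 105],
    [33.4, -6.4, 125],
    [33.4, -6.4, 130],
    [33.4, -6.4, 130],
    [33.4, -6.4, 130]
  ],
  "gripper": [0.3, 0.3, 0.3, 0.3, 0.3, 0.3, 0.3, 0.3, 0.3]
}}

```text
t: 40.05
tool_pos: [0.4988, 0.2604, 0.0658]
tool_rot: [0.728, 0.685, 0.001, 0.0]
ft_force: [-0.8, -0.2, -0.5]
gripper_width: 0.49
```

Run:
```python
from h import *
P=LOW+SY*.026
mv((.4981,P[1],.055))
```

```text
t 40.0 pos [0.4988 0.2604 0.0658] F [-0.7755 -0.2451 -0.4929] w 0.49
 rot [ 0.1 -0.1 -0. ]
 to (0.4981, np.float64(0.2589531392304018), 0.055) -> [-1.5 -0.7 10.8]
```

{"method": "step_arm", "body": {
  "delta_rot": [
    [0, 0, 0],
    [0, 0, 0],
    [0, 0, 0],
    [0, 0, 0],
    [0, 0, 0],
    [0, 0, 0]
  ],
  "translation": [
    [-1, -0.7, 3],
    [-1, -0.7, 6],
    [-1, -0.7, 9],
    [-1, -0.7, 11],
    [-1, -0.7, 11.5],
    [-1, -0.7, 11.5]
  ],
  "gripper": [0.3, 0.3, 0.3, 0.3, 0.3, 0.3]
}}

```text
t: 40.65
tool_pos: [0.4969, 0.2599, 0.0533]
tool_rot: [0.728, 0.686, 0.0, -0.0]
ft_force: [-0.8, 0.2, 1.5]
gripper_width: 0.489
```

{"method": "step_arm", "body": {
  "delta_rot": [
    [0, 0, 0],
    [0, 0, 0],
    [0, 0, 0]
  ],
  "translation": [
    [0, 0, 0.7],
    [0, 0, 1.2],
    [0, 0, 1.2]
  ],
  "gripper": [0.3, 0.3, 0.3]
}}

```text
t: 40.95
tool_pos: [0.4969, 0.26, 0.0532]
tool_rot: [0.728, 0.686, 0.0, -0.0]
ft_force: [-2.8, -1.4, 12.5]
gripper_width: 0.49
```

{"method": "step_arm", "body": {
  "delta_rot": [
    [0, 0, 0],
    [0, 0, 0],
    [0, 0, 0],
    [0, 0, 0],
    [0, 0, 0],
    [0, 0, 0],
    [0, 0, 0],
    [0, 0, 0],
    [0, 0, 0],
    [0, 0, 0],
    [0, 0, 0],
    [0, 0, 0]
  ],
  "translation": [
    [0, 0, -1.2],
    [0, 0, -1.2],
    [0, 0, -1.2],
    [0, 0, -1.2],
    [0, 0, -1.2],
    [0, 0, -1.2],
    [0, 0, -15],
    [0, 0, -50],
    [0, 0, -90],
    [0, 0, -130],
    [0, 0, -130],
    [0, 0, -130]
  ],
  "gripper": [0.3, 0.3, 0.55, 0.62, 0.68, 0.68, 0.68, 0.68, 0.68, 0.68, 0.68, 0.68]
}}

```text
t: 42.15
tool_pos: [0.4974, 0.2601, 0.1835]
tool_rot: [0.728, 0.686, 0.001, 0.0]
ft_force: [0.3, -0.5, -0.6]
gripper_width: 0.679
```

Run:
```python
from h import *
allst()
mv((.4657,-.3098,.19),(.4657,-.3098,.0285))
```

```text
top [369.193  222.2892] 175 [ 0.4673 -0.3089  0.021 ]
top [222.6249 177.9302] 111 (array([0.6056, 0.2029, 0.083 ]), 'or low', array([0.6134, 0.2063, 0.043 ]))
top [207.3755 176.9993] 115 (array([0.6081, 0.2548, 0.083 ]), 'or low', array([0.616 , 0.2598, 0.043 ]))
side [247.6644 307.6059] 392 [ 0.4642 -0.3103  0.021 ]
side [229.1406 171.7433] 314 (array([0.4871, 0.165 , 0.083 ]), 'or low', array([0.4934, 0.2214, 0.043 ]))
side [262.1702 158.4714] 284 (array([0.6039, 0.22  , 0.083 ]), 'or low', array([0.616 , 0.2791, 0.043 ]))
t 42.2 pos [0.4962 0.2595 0.1814] F [-0.7189  0.1466 -1.0112] w 0.684
 rot [-0.1  0.   0. ]
 to (0.4657, -0.3098, 0.19) -> [-570.2    3.4   -8.1]
 to (0.4657, -0.3098, 0.0285) -> [-570.     3.6  153.4]
```

{"method": "step_arm", "body": {
  "delta_rot": [
    [0, 0, 0],
    [0, 0, 0],
    [0, 0, 0],
    [0, 0, 0],
    [0, 0, 0],
    [0, 0, 0],
    [0, 0, 0],
    [0, 0, 0],
    [0, 0, 0],
    [0, 0, 0],
    [0, 0, 0],
    [0, 0, 0]
  ],
  "translation": [
    [-570, 3.5, -8],
    [-570, 3.5, -8],
    [-570, 3.5, -8],
    [-570, 3.5, -8],
    [-570, 3.5, -8],
    [-570, 3.5, -8],
    [-570, 3.5, -8],
    [-570, 3.5, -8],
    [-570, 3.5, -8],
    [-570, 3.5, -8],
    [-570, 3.5, -8],
    [-570, 3.5, -8]
  ],
  "gripper": [0.8, 0.8, 0.8, 0.8, 0.8, 0.8, 0.8, 0.8, 0.8, 0.8, 0.8, 0.8]
}}

```text
t: 43.45
tool_pos: [0.4637, -0.3156, 0.1885]
tool_rot: [0.731, 0.683, -0.002, -0.0]
ft_force: [-1.0, 0.2, -0.0]
gripper_width: 0.8
```

{"method": "step_arm", "body": {
  "delta_rot": [
    [0, 0, 0],
    [0, 0, 0],
    [0, 0, 0]
  ],
  "translation": [
    [0, 0, 0],
    [0, 0, 0],
    [0, 0, 0]
  ],
  "gripper": [0.8, 0.8, 0.8]
}}

```text
t: 43.75
tool_pos: [0.4665, -0.307, 0.1891]
tool_rot: [0.727, 0.687, 0.0, -0.001]
ft_force: [-0.3, 0.2, -0.5]
gripper_width: 0.797
```

Run:
```python
from h import *
mv((.4657,-.3098,.1),(.4657,-.3098,.0285))
```

```text
t 43.8 pos [ 0.4665 -0.307   0.1891] F [-0.2659  0.2145 -0.4607] w 0.797
 rot [-0.1 -0.1  0.2]
 to (0.4657, -0.3098, 0.1) -> [-3.  -0.5 89.1]
 to (0.4657, -0.3098, 0.0285) -> [ -3.2  -0.4 160.6]
```

{"method": "step_arm", "body": {
  "delta_rot": [
    [0, 0, 0],
    [0, 0, 0],
    [0, 0, 0],
    [0, 0, 0],
    [0, 0, 0],
    [0, 0, 0],
    [0, 0, 0],
    [0, 0, 0]
  ],
  "translation": [
    [-2.5, -0.5, 30],
    [-2.5, -0.5, 65],
    [-2.5, -0.5, 100],
    [-2.5, -0.5, 130],
    [-2.5, -0.5, 150],
    [-2.5, -0.5, 159],
    [-2.5, -0.5, 159],
    [-2.5, -0.5, 159]
  ],
  "gripper": [0.8, 0.8, 0.8, 0.8, 0.8, 0.8, 0.8, 0.8]
}}

```text
t: 44.55
tool_pos: [0.4666, -0.3114, 0.0316]
tool_rot: [0.728, 0.686, 0.0, 0.0]
ft_force: [-0.1, 0.4, 0.7]
gripper_width: 0.803
```

{"method": "step_arm", "body": {
  "delta_rot": [
    [0, 0, 0],
    [0, 0, 0],
    [0, 0, 0],
    [0, 0, 0],
    [0, 0, 0],
    [0, 0, 0],
    [0, 0, 0],
    [0, 0, 0],
    [0, 0, 0],
    [0, 0, 0]
  ],
  "translation": [
    [0, 0, 0],
    [0, 0, 0],
    [0, 0, 0],
    [0, 0, 0],
    [0, 0, -20],
    [0, 0, -60],
    [0, 0, -110],
    [0, 0, -160],
    [0, 0, -160],
    [0, 0, -160]
  ],
  "gripper": [0.4, 0.3, 0.3, 0.3, 0.3, 0.3, 0.3, 0.3, 0.3, 0.3]
}}

```text
t: 45.55
tool_pos: [0.4663, -0.3123, 0.1926]
tool_rot: [0.728, 0.686, 0.001, 0.002]
ft_force: [-0.7, 0.5, -1.6]
gripper_width: 0.503
```

Run:
```python
from h import *
mv((.4942,.2075,.19),(.4942,.2075,.06))
```

```text
t 45.5 pos [ 0.4663 -0.3123  0.1926] F [-0.729   0.5103 -1.5723] w 0.503
 rot [0.2 0.1 0. ]
 to (0.4942, 0.2075, 0.19) -> [520.5  -3.3   1.8]
 to (0.4942, 0.2075, 0.06) -> [520.7  -3.7 131.8]
```

{"method": "step_arm", "body": {
  "delta_rot": [
    [0, 0, 0],
    [0, 0, 0],
    [0, 0, 0],
    [0, 0, 0],
    [0, 0, 0],
    [0, 0, 0],
    [0, 0, 0],
    [0, 0, 0],
    [0, 0, 0],
    [0, 0, 0],
    [0, 0, 0],
    [0, 0, 0]
  ],
  "translation": [
    [520.5, -3.5, 0],
    [520.5, -3.5, 0],
    [520.5, -3.5, 0],
    [520.5, -3.5, 0],
    [520.5, -3.5, 0],
    [520.5, -3.5, 0],
    [520.5, -3.5, 0],
    [520.5, -3.5, 0],
    [520.5, -3.5, 0],
    [520.5, -3.5, 0],
    [520.5, -3.5, 0],
    [520.5, -3.5, 0]
  ],
  "gripper": [0.3, 0.3, 0.3, 0.3, 0.3, 0.3, 0.3, 0.3, 0.3, 0.3, 0.3, 0.3]
}}

```text
t: 46.75
tool_pos: [0.4918, 0.2128, 0.1892]
tool_rot: [0.725, 0.689, -0.0, -0.001]
ft_force: [0.7, -0.7, -0.8]
gripper_width: 0.494
```

{"method": "step_arm", "body": {
  "delta_rot": [
    [0, 0, 0],
    [0, 0, 0],
    [0, 0, 0],
    [0, 0, 0],
    [0, 0, 0],
    [0, 0, 0],
    [0, 0, 0]
  ],
  "translation": [
    [0, 0, 0],
    [0, 0, 0],
    [0, 0, 0],
    [0, 0, 40],
    [0, 0, 70],
    [0, 0, 70],
    [0, 0, 70]
  ],
  "gripper": [0.3, 0.3, 0.3, 0.3, 0.3, 0.3, 0.3]
}}

```text
t: 47.45
tool_pos: [0.4935, 0.207, 0.1212]
tool_rot: [0.728, 0.685, -0.0, 0.0]
ft_force: [0.6, -0.0, -0.1]
gripper_width: 0.496
```

Run:
```python
from h import *
mv((.4942,.207,.066),(.4942,.207,.055))
```

```text
t 47.5 pos [0.4935 0.207  0.1212] F [ 0.5794 -0.0297 -0.0577] w 0.496
 rot [-0.   0.  -0.1]
 to (0.4942, 0.207, 0.066) -> [ 0.1  0.8 55.2]
 to (0.4942, 0.207, 0.055) -> [ 0.1  0.8 66.2]
```

{"method": "step_arm", "body": {
  "delta_rot": [
    [0, 0, 0],
    [0, 0, 0],
    [0, 0, 0],
    [0, 0, 0],
    [0, 0, 0],
    [0, 0, 0],
    [0, 0, 0]
  ],
  "translation": [
    [0, 0.8, 15],
    [0, 0.8, 35],
    [0, 0.8, 52],
    [0, 0.8, 60],
    [0, 0.8, 64],
    [0, 0.8, 65],
    [0, 0.8, 65]
  ],
  "gripper": [0.3, 0.3, 0.3, 0.3, 0.3, 0.3, 0.3]
}}

```text
t: 48.15
tool_pos: [0.4967, 0.2043, 0.0618]
tool_rot: [0.73, 0.684, 0.001, 0.003]
ft_force: [-5.2, -10.6, 36.8]
gripper_width: 0.497
```

{"method": "step_arm", "body": {
  "delta_rot": [
    [0, 0, 0],
    [0, 0, 0],
    [0, 0, 0]
  ],
  "translation": [
    [0, 0, 0.7],
    [0, 0, 1.4],
    [0, 0, 1.4]
  ],
  "gripper": [0.3, 0.3, 0.3]
}}

```text
t: 48.45
tool_pos: [0.4967, 0.2042, 0.0611]
tool_rot: [0.73, 0.684, 0.002, 0.003]
ft_force: [-6.9, -9.2, 42.3]
gripper_width: 0.497
```

Contact came 7 mm too early, so look before doing anything.

{"method": "step_arm", "body": {
  "delta_rot": [
    [0, 0, 0],
    [0, 0, 0],
    [0, 0, 0],
    [0, 0, 0],
    [0, 0, 0]
  ],
  "translation": [
    [0, 0, -5],
    [0, 0, -15],
    [0, 0, -25],
    [0, 0, -25],
    [0, 0, -25]
  ],
  "gripper": [0.3, 0.3, 0.3, 0.3, 0.3]
}}

```text
t: 48.95
tool_pos: [0.4945, 0.2083, 0.0799]
tool_rot: [0.728, 0.686, 0.001, 0.0]
ft_force: [0.3, 0.6, -0.3]
gripper_width: 0.49
```

Run:
```python
from h import *
mv((.4942,.207,.066))
f=imaging.grab_frame("side"); g=imaging.grab_frame("top")
a=cv2.resize(f[110:220,190:310],(480,440),interpolation=2); b=cv2.resize(g[150:240,160:270],(440,360),interpolation=2)
cv2.imwrite("pics/c9.png",cv2.resize(f[110:220,190:310],None,fx=5,fy=5,interpolation=2)[...,::-1])
```

```text
t 49.0 pos [0.4945 0.2083 0.0799] F [ 0.3492  0.5882 -0.307 ] w 0.49
 rot [ 0. -0.  0.]
 to (0.4942, 0.207, 0.066) -> [-1.3 -0.2 13.9]
```

View pics/c9.png

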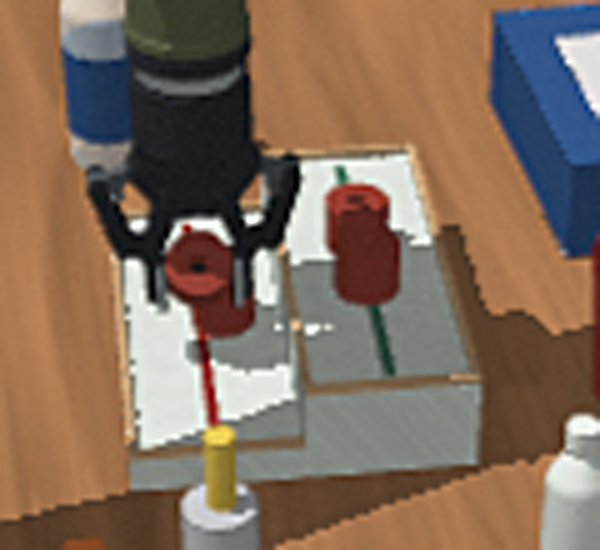

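C has been knocked aside (the disturbance): it now stands at about crop (228,312), in the target spot. The held A touched it and has tilted in the jaws. Raise and measure.

{"method": "step_arm", "body": {
  "delta_rot": [
    [0, 0, 0],
    [0, 0, 0],
    [0, 0, 0],
    [0, 0, 0],
    [0, 0, 0],
    [0, 0, 0],
    [0, 0, 0]
  ],
  "translation": [
    [0, 0, -40],
    [0, 0, -80],
    [80, 0, -120],
    [130, 0, -120],
    [130, 0, -120],
    [130, 0, -120],
    [130, 0, -120]
  ],
  "gripper": [0.3, 0.3, 0.3, 0.3, 0.3, 0.3, 0.3]
}}

```text
t: 49.75
tool_pos: [0.5011, 0.3384, 0.1987]
tool_rot: [0.727, 0.687, -0.001, -0.0]
ft_force: [0.7, -1.2, -1.2]
gripper_width: 0.494
```

Run:
```python
from h import *
mv((.4942,.207,.066))
f=imaging.grab_frame("side"); g=imaging.grab_frame("top")
for n,im in(("side",f),("top",g)):
    for b in blobs(im,*RED,60,520): print(n,b[0],round(b[1]),b[2],onz(n,b[0],.043),onz(n,b[0],.083))
a=cv2.resize(f[90:215,190:310],(432,450),interpolation=2); b=cv2.resize(g[150:250,165:250],(360,450),interpolation=2)
cv2.imwrite("pics/c10.png",np.hstack([a,b])[...,::-1])
```

```text
t 49.8 pos [0.5011 0.3384 0.1987] F [ 0.7466 -1.2122 -1.175 ] w 0.494
 rot [-0.1  0.1  0.2]
 to (0.4942, 0.207, 0.066) -> [-131.5    0.8  132.8]
side [233.2545 172.5099] 322 [226.6667 155.      14.1667  39.6667] [0.5061 0.2145 0.043 ] [0.4992 0.1585 0.083 ]
side [262.1229 158.2788] 292 [255.3333 146.8333  14.6667  24.1667] [0.616  0.2803 0.043 ] [0.604  0.2211 0.083 ]
side [224.4387 111.121 ] 169 [218.     103.8333  13.5     15.6667] [0.5329 0.6468 0.043 ] [0.5247 0.5705 0.083 ]
top [212.1951 206.2394] 115 [206.5    200.1667  11.8333  12.    ] [0.5134 0.2397 0.043 ] [0.5084 0.2353 0.083 ]
top [222.6669 178.0211] 112 [216.8333 172.3333  12.5     12.3333] [0.613  0.2061 0.043 ] [0.6053 0.2027 0.083 ]
top [207.5081 176.8431] 109 [201.6667 171.3333  12.5     12.1667] [0.6165 0.2593 0.043 ] [0.6087 0.2544 0.083 ]
top [241.3944 128.601 ] 509 [230.     115.3333  23.3333  28.8333] [0.7932 0.1445 0.043 ] [0.7803 0.1428 0.083 ]
```

View pics/c10.png

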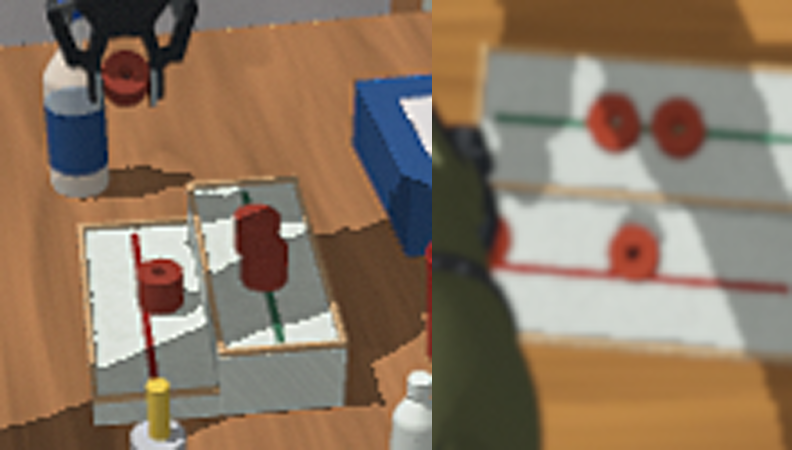

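C stands upright at about (0.513, 0.240), off its line. The held A is tilted about the jaw axis, face towards −y. I will set A upright on the free mat by tilting the wrist, regrasp it, and also regrasp C. First carry A over the mat and measure the tilt.

{"method": "step_arm", "body": {
  "delta_rot": [
    [0, 0, 0],
    [0, 0, 0],
    [0, 0, 0],
    [0, 0, 0],
    [0, 0, 0],
    [0, 0, 0],
    [0, 0, 0],
    [0, 0, 0],
    [0, 0, 0],
    [0, 0, 0],
    [0, 0, 0],
    [0, 0, 0]
  ],
  "translation": [
    [-540, 37, 0],
    [-540, 37, 0],
    [-540, 37, 0],
    [-540, 37, 0],
    [-540, 37, 0],
    [-540, 37, 0],
    [-540, 37, 0],
    [-540, 37, 0],
    [-540, 37, 0],
    [-540, 37, 0],
    [-540, 37, 0],
    [-540, 37, 0]
  ],
  "gripper": [0.3, 0.3, 0.3, 0.3, 0.3, 0.3, 0.3, 0.3, 0.3, 0.3, 0.3, 0.3]
}}

```text
t: 51.05
tool_pos: [0.5036, -0.2137, 0.1993]
tool_rot: [0.733, 0.68, -0.003, 0.002]
ft_force: [0.5, 0.1, -0.7]
gripper_width: 0.492
```

{"method": "step_arm", "body": {
  "delta_rot": [
    [0, 0, 0],
    [0, 0, 0],
    [0, 0, 0],
    [0, 0, 0],
    [0, 0, 0]
  ],
  "translation": [
    [-70, 5, 40],
    [-70, 5, 60],
    [-70, 5, 60],
    [-70, 5, 60],
    [-70, 5, 60]
  ],
  "gripper": [0.3, 0.3, 0.3, 0.3, 0.3]
}}

```text
t: 51.55
tool_pos: [0.5077, -0.2726, 0.1401]
tool_rot: [0.728, 0.686, 0.001, -0.0]
ft_force: [0.3, 0.9, -0.5]
gripper_width: 0.487
```

Run:
```python
from h import *
f=imaging.grab_frame("side"); p=r.read_state()["tool_pos"]; mv((.5,-.28,.1)); pp=px("side",p); print(pp)
for b in blobs(f,*RED,60,520): print(b[0],round(b[1]),b[2])
for th in(0,15,30,45,60,75): print(th,px("side",p+18e-3*np.array([0,-np.sin(np.radians(th)),np.cos(np.radians(th))]))-pp)
u,v=np.int32(pp)-[25,25]; cv2.imwrite("pics/c11.png",cv2.resize(f[v:v+50,u:u+50],None,fx=11,fy=11,interpolation=2)[...,::-1]);print(u,v)
```

```text
t 51.6 pos [ 0.5081 -0.2724  0.1405] F [0.0283 0.1096 0.1857] w 0.491
 rot [ 0.1 -0.   0.1]
 to (0.5, -0.28, 0.1) -> [-8.1 -7.7 40.5]
[263.1498 258.0979]
[263.0558 256.5756] 300 [254.     247.1667  19.1667  19.6667]
[233.2291 172.5744] 321 [226.6667 155.      14.1667  40.    ]
0 [ 0.0789 -5.561 ]
15 [ 0.4785 -3.9113]
30 [ 0.8472 -1.9814]
45 [1.1587 0.0933]
60 [1.3902 2.1647]
75 [1.5253 4.0844]
238 233
```

View pics/c11.png

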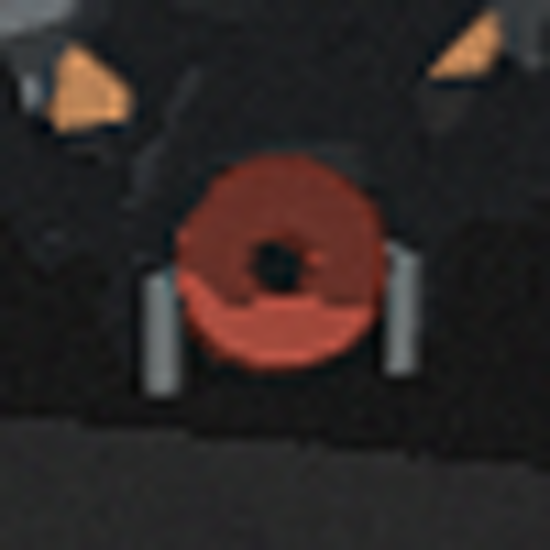

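The held stopper shows its face square to the camera (bore at (278,265) of a 178–385 wide disc), so it is tilted about 44° about the jaw axis. Counter-tilt the tool.

{"method": "step_arm", "body": {
  "delta_rot": [
    [0, -8, 0],
    [0, -16, 0],
    [0, -24, 0],
    [0, -32, 0],
    [0, -40, 0],
    [0, -44, 0],
    [0, -44, 0],
    [0, -44, 0]
  ],
  "translation": [
    [0, 0, 0],
    [0, 0, 0],
    [0, 0, 0],
    [0, 0, 0],
    [0, 0, 0],
    [0, 0, 0],
    [0, 0, 0],
    [0, 0, 0]
  ],
  "gripper": [0.3, 0.3, 0.3, 0.3, 0.3, 0.3, 0.3, 0.3]
}}

```text
t: 52.4
tool_pos: [0.508, -0.2728, 0.1397]
tool_rot: [0.675, 0.636, -0.272, 0.257]
ft_force: [0.3, -0.1, -1.0]
gripper_width: 0.495
```

Run:
```python
from h import *
mv((.5081,-.2724,.07),(.5081,-.2724,.04))
f=imaging.grab_frame("side"); p=r.read_state()["tool_pos"]; pp=px("side",p);print(pp)
for b in blobs(f,*RED,60,520): print(b[0],round(b[1]),b[2])
u,v=np.int32(pp)-[25,25]; cv2.imwrite("pics/c12.png",cv2.resize(f[v:v+50,u:u+50],None,fx=8,fy=8,interpolation=2)[...,::-1]);print(u,v)
```

```text
t 52.4 pos [ 0.508  -0.2728  0.1397] F [ 0.3427 -0.0864 -1.0487] w 0.495
 rot [ 0.1 43.9  0.1]
 to (0.5081, -0.2724, 0.07) -> [48.6 -0.  50. ]
 to (0.5081, -0.2724, 0.04) -> [69.4 -0.  71.6]
[263.0853 258.6558]
[262.4847 255.4904] 388 [253.     243.8333  19.3333  24.3333]
[233.0647 172.5144] 314 [226.6667 155.      13.5     40.    ]
238 233
```

View pics/c12.png

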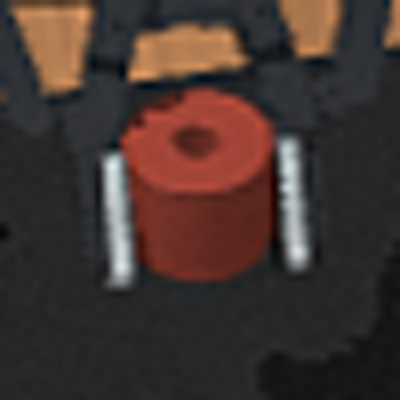

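Upright now, but the stopper sits about 10 mm above the TCP, so the tips would touch first. I will use a 14° tool tilt, set the low edge near the mat and release: 30° of stopper lean is well inside its 50° stability limit.

{"method": "step_arm", "body": {
  "delta_rot": [
    [0, 8, 0],
    [0, 16, 0],
    [0, 24, 0],
    [0, 30, 0],
    [0, 30, 0],
    [0, 30, 0],
    [0, 30, 0]
  ],
  "translation": [
    [0, 0, 0],
    [0, 0, 0],
    [20, 0, 20],
    [45, 0, 46],
    [59, 0, 60.5],
    [59, 0, 60.5],
    [59, 0, 60.5]
  ],
  "gripper": [0.3, 0.3, 0.3, 0.3, 0.3, 0.3, 0.3]
}}

```text
t: 53.15
tool_pos: [0.5075, -0.2745, 0.0566]
tool_rot: [0.723, 0.68, -0.088, 0.084]
ft_force: [0.7, 0.5, -0.4]
gripper_width: 0.494
```

Run:
```python
from h import *
mv((.508,-.2728,.03),(.508,-.2728,.026),(.508,-.2728,.14))
```

```text
t 53.1 pos [ 0.5075 -0.2745  0.0566] F [ 0.7003  0.5381 -0.4194] w 0.494
 rot [ 0.1 14.  -0.1]
 to (0.508, -0.2728, 0.03) -> [ 8.1  0.4 25.4]
 to (0.508, -0.2728, 0.026) -> [ 9.1  0.4 29.3]
 to (0.508, -0.2728, 0.14) -> [-18.5   0.6 -81.3]
```

{"method": "step_arm", "body": {
  "delta_rot": [
    [0, 0, 0],
    [0, 0, 0],
    [0, 0, 0],
    [0, 0, 0],
    [0, 0, 0]
  ],
  "translation": [
    [2.5, 0, 10],
    [5, 0, 20],
    [6.5, 0, 26],
    [7, 0, 28],
    [7, 0, 28]
  ],
  "gripper": [0.3, 0.3, 0.3, 0.3, 0.3]
}}

```text
t: 53.65
tool_pos: [0.5074, -0.2729, 0.0256]
tool_rot: [0.722, 0.681, -0.089, 0.083]
ft_force: [-0.4, 1.2, -1.2]
gripper_width: 0.491
```

{"method": "step_arm", "body": {
  "delta_rot": [
    [0, 0, 0],
    [0, 0, 0]
  ],
  "translation": [
    [0.2, 0, 1],
    [0.4, 0, 1.5]
  ],
  "gripper": [0.3, 0.3]
}}

```text
t: 53.85
tool_pos: [0.5076, -0.2734, 0.0247]
tool_rot: [0.722, 0.681, -0.089, 0.084]
ft_force: [0.2, -0.4, -0.6]
gripper_width: 0.493
```

Near the mat (tips ≈4 mm up or less). Release and back off straight up.

{"method": "step_arm", "body": {
  "delta_rot": [
    [0, 0, 0],
    [0, 0, 0],
    [0, 0, 0],
    [0, 0, 0],
    [0, 0, 0],
    [0, 0, 0],
    [0, 0, 0],
    [0, 0, 0],
    [0, 14, 0],
    [0, 14, 0],
    [0, 14, 0]
  ],
  "translation": [
    [0.2, 0, 1],
    [0.2, 0, 1],
    [0.2, 0, 1],
    [0.2, 0, 1],
    [0.2, 0, 1],
    [-4, 0, -18],
    [-14, 0, -55],
    [-25, 0, -105],
    [-25, 0, -105],
    [-25, 0, -105],
    [-25, 0, -105]
  ],
  "gripper": [0.3, 0.55, 0.65, 0.8, 0.8, 0.8, 0.8, 0.8, 0.8, 0.8, 0.8]
}}

```text
t: 54.95
tool_pos: [0.5058, -0.279, 0.1336]
tool_rot: [0.732, 0.682, -0.0, 0.002]
ft_force: [-0.6, -0.6, -0.4]
gripper_width: 0.801
```

Run:
```python
from h import *
f=imaging.grab_frame("side")
for b in blobs(f,*RED,60,520): print("side",b[0],round(b[1]),b[2],onz("side",b[0],.021))
g=imaging.grab_frame("top")
for b in blobs(g,*RED,60,520): print("top",b[0],round(b[1]),b[2],onz("top",b[0],.021))
mv((.507,-.273,.12),(.507,-.273,.0285))
```

```text
side [261.734  287.9536] 356 [253.1667 277.      18.3333  23.1667] [ 0.5085 -0.2585  0.021 ]
side [233.1542 172.723 ] 315 [226.6667 155.      14.1667  40.    ] [0.5094 0.2442 0.021 ]
top [354.1311 209.424 ] 170 [347.1667 202.3333  15.      14.8333] [ 0.512  -0.2563  0.021 ]
top [212.1674 206.2473] 116 [206.3333 200.1667  12.      12.    ] [0.516  0.2422 0.021 ]
top [222.7359 177.7027] 114 [216.8333 171.8333  12.3333  12.8333] [0.6184 0.2078 0.021 ]
top [207.5714 176.6327] 115 [201.6667 170.8333  12.5     12.6667] [0.6216 0.2619 0.021 ]
top [241.4053 128.6036] 510 [230.     115.3333  23.3333  28.8333] [0.8002 0.1453 0.021 ]
t 55.0 pos [ 0.5066 -0.2734  0.1323] F [-0.1793  1.16    0.0045] w 0.799
 rot [-0.   0.1 -0.2]
 to (0.507, -0.273, 0.12) -> [ 0.5  0.4 12.3]
 to (0.507, -0.273, 0.0285) -> [  0.6   0.4 103.8]
```

A stands upright on the mat at (0.510, −0.257) (blob size fits an upright stopper). Regrasp it.

{"method": "step_arm", "body": {
  "delta_rot": [
    [0, 0, 0],
    [0, 0, 0],
    [0, 0, 0],
    [0, 0, 0],
    [0, 0, 0],
    [0, 0, 0],
    [0, 0, 0],
    [0, 0, 0]
  ],
  "translation": [
    [17, 3, 0],
    [17, 3, 0],
    [17, 3, 20],
    [17, 3, 45],
    [17, 3, 70],
    [17, 3, 92],
    [17, 3, 101],
    [17, 3, 101]
  ],
  "gripper": [0.8, 0.8, 0.8, 0.8, 0.8, 0.8, 0.8, 0.8]
}}

```text
t: 55.85
tool_pos: [0.5108, -0.2542, 0.0302]
tool_rot: [0.727, 0.686, -0.001, -0.001]
ft_force: [-1.1, 0.0, 0.6]
gripper_width: 0.797
```

Run:
```python
from h import *
mv((.510,-.2574,.029))
```

```text
t 55.9 pos [ 0.5108 -0.2542  0.0302] F [-1.1064  0.0299  0.639 ] w 0.797
 rot [-0.2 -0.   0.1]
 to (0.51, -0.2574, 0.029) -> [-3.2 -0.6  1.2]
```

{"method": "step_arm", "body": {
  "delta_rot": [
    [0, 0, 0],
    [0, 0, 0],
    [0, 0, 0],
    [0, 0, 0],
    [0, 0, 0],
    [0, 0, 0],
    [0, 0, 0],
    [0, 0, 0],
    [0, 0, 0],
    [0, 0, 0],
    [0, 0, 0],
    [0, 0, 0]
  ],
  "translation": [
    [-3, 0, 1],
    [-3, 0, 1],
    [-3, 0, 1],
    [-3, 0, 1],
    [-3, 0, 1],
    [-3, 0, 1],
    [-3, 0, -20],
    [-3, 0, -60],
    [-3, 0, -110],
    [-3, 0, -160],
    [-3, 0, -160],
    [-3, 0, -160]
  ],
  "gripper": [0.8, 0.5, 0.3, 0.3, 0.3, 0.3, 0.3, 0.3, 0.3, 0.3, 0.3, 0.3]
}}

```text
t: 57.05
tool_pos: [0.5119, -0.2587, 0.1932]
tool_rot: [0.728, 0.686, 0.001, 0.002]
ft_force: [-0.5, 0.3, -1.2]
gripper_width: 0.487
```

Run:
```python
from h import *
mv((.4942,.193,.19))
```

```text
t 57.0 pos [ 0.5119 -0.2587  0.1932] F [-0.5373  0.2501 -1.2415] w 0.487
 rot [0.2 0.1 0. ]
 to (0.4942, 0.193, 0.19) -> [449.8 -44.8   2.5]
```

{"method": "step_arm", "body": {
  "delta_rot": [
    [0, 0, 0],
    [0, 0, 0],
    [0, 0, 0],
    [0, 0, 0],
    [0, 0, 0],
    [0, 0, 0],
    [0, 0, 0],
    [0, 0, 0],
    [0, 0, 0],
    [0, 0, 0],
    [0, 0, 0],
    [0, 0, 0]
  ],
  "translation": [
    [450, -45, 0],
    [450, -45, 0],
    [450, -45, 0],
    [450, -45, 0],
    [450, -45, 0],
    [450, -45, 0],
    [450, -45, 0],
    [450, -45, 0],
    [450, -45, 0],
    [450, -45, 0],
    [450, -45, 0],
    [450, -45, 0]
  ],
  "gripper": [0.3, 0.3, 0.3, 0.3, 0.3, 0.3, 0.3, 0.3, 0.3, 0.3, 0.3, 0.3]
}}

```text
t: 58.25
tool_pos: [0.4926, 0.1915, 0.1904]
tool_rot: [0.728, 0.685, -0.002, 0.0]
ft_force: [0.5, -0.5, -1.0]
gripper_width: 0.492
```

{"method": "step_arm", "body": {
  "delta_rot": [
    [0, 0, 0],
    [0, 0, 0],
    [0, 0, 0],
    [0, 0, 0],
    [0, 0, 0],
    [0, 0, 0]
  ],
  "translation": [
    [0, 0, 0],
    [0, 0, 0],
    [0, 0, 40],
    [0, 0, 80],
    [0, 0, 80],
    [0, 0, 80]
  ],
  "gripper": [0.3, 0.3, 0.3, 0.3, 0.3, 0.3]
}}

```text
t: 58.85
tool_pos: [0.4933, 0.1927, 0.1117]
tool_rot: [0.728, 0.685, -0.001, -0.0]
ft_force: [0.4, 0.9, 0.2]
gripper_width: 0.487
```

Run:
```python
from h import *
mv((.4942,.192,.058))
for n in("top","side"):
    im=imaging.grab_frame(n)
    for b in blobs(im,*RED,60,520): print(n,b[0],round(b[1]),b[2],onz(n,b[0],.043))
```

```text
t 58.9 pos [0.4933 0.1927 0.1117] F [0.3807 0.921  0.2112] w 0.487
 rot [-0.1  0.  -0. ]
 to (0.4942, 0.192, 0.058) -> [-0.6  1.  53.7]
top [207.3789 176.2295] 107 [201.6667 170.8333  12.6667  12.3333] [0.6187 0.2599 0.043 ]
side [231.8648 170.9182] 449 [223.3333 154.8333  17.5     40.1667] [0.5029 0.2244 0.043 ]
side [262.185  158.4065] 289 [255.5 147.   14.5  24. ] [0.6161 0.2795 0.043 ]
```

{"method": "step_arm", "body": {
  "delta_rot": [
    [0, 0, 0],
    [0, 0, 0],
    [0, 0, 0],
    [0, 0, 0],
    [0, 0, 0],
    [0, 0, 0],
    [0, 0, 0]
  ],
  "translation": [
    [-0.5, 0.7, 15],
    [-0.5, 0.7, 32],
    [-0.5, 0.7, 45],
    [-0.5, 0.7, 52],
    [-0.5, 0.7, 54],
    [-0.5, 0.7, 54],
    [-0.5, 0.7, 54]
  ],
  "gripper": [0.3, 0.3, 0.3, 0.3, 0.3, 0.3, 0.3]
}}

```text
t: 59.65
tool_pos: [0.4943, 0.1932, 0.0581]
tool_rot: [0.728, 0.686, 0.0, 0.0]
ft_force: [0.1, -0.5, -0.6]
gripper_width: 0.493
```

{"method": "step_arm", "body": {
  "delta_rot": [
    [0, 0, 0],
    [0, 0, 0],
    [0, 0, 0],
    [0, 0, 0],
    [0, 0, 0]
  ],
  "translation": [
    [0, 0, 1],
    [0, 0, 2],
    [0, 0, 3],
    [0, 0, 3],
    [0, 0, 3]
  ],
  "gripper": [0.3, 0.3, 0.3, 0.3, 0.3]
}}

```text
t: 60.15
tool_pos: [0.494, 0.193, 0.0545]
tool_rot: [0.728, 0.686, 0.0, -0.0]
ft_force: [-0.5, 0.3, -1.4]
gripper_width: 0.493
```

{"method": "step_arm", "body": {
  "delta_rot": [
    [0, 0, 0],
    [0, 0, 0],
    [0, 0, 0],
    [0, 0, 0]
  ],
  "translation": [
    [0, 0, 0.7],
    [0, 0, 1.4],
    [0, 0, 1.8],
    [0, 0, 1.8]
  ],
  "gripper": [0.3, 0.3, 0.3, 0.3]
}}

```text
t: 60.55
tool_pos: [0.4941, 0.193, 0.0538]
tool_rot: [0.728, 0.686, 0.0, 0.0]
ft_force: [-1.5, 0.5, 10.5]
gripper_width: 0.491
```

Contact at the expected height. Release and rise, then look at the whole shelf.

{"method": "step_arm", "body": {
  "delta_rot": [
    [0, 0, 0],
    [0, 0, 0],
    [0, 0, 0],
    [0, 0, 0],
    [0, 0, 0],
    [0, 0, 0],
    [0, 0, 0],
    [0, 0, 0],
    [0, 0, 0],
    [0, 0, 0],
    [0, 0, 0],
    [0, 0, 0]
  ],
  "translation": [
    [0, 0, -1.2],
    [0, 0, -1.2],
    [0, 0, -1.2],
    [0, 0, -1.2],
    [0, 0, -1.2],
    [0, 0, -15],
    [0, 0, -50],
    [0, 0, -90],
    [-100, 0, -100],
    [-150, 0, -100],
    [-150, 0, -100],
    [-150, 0, -100]
  ],
  "gripper": [0.3, 0.55, 0.62, 0.68, 0.68, 0.68, 0.68, 0.68, 0.68, 0.68, 0.68, 0.68]
}}

```text
t: 61.75
tool_pos: [0.484, 0.0337, 0.154]
tool_rot: [0.733, 0.681, -0.002, 0.002]
ft_force: [-0.3, -0.4, 0.6]
gripper_width: 0.68
```

Run:
```python
from h import *
f=imaging.grab_frame("side"); g=imaging.grab_frame("top")
for n,im in(("top",g),("side",f)):
    for b in blobs(im,*RED,60,620,hull=False): print(n,b[0],round(b[1]),b[2],"low",onz(n,b[0],.043),"up",onz(n,b[0],.083))
mv((.5125,.2395,.15),(.5125,.2395,.053))
a=cv2.resize(f[120:220,190:310],(480,400),interpolation=2); b=cv2.resize(g[150:250,165:245],(320,400),interpolation=2)
cv2.imwrite("pics/c13.png",np.hstack([a,b])[...,::-1])
```

```text
top [218.2183 208.7112] 223 [206.3333 200.1667  25.1667  17.8333] low [0.5051 0.2186 0.043 ] up [0.5004 0.2148 0.083 ]
top [222.7354 177.7044] 113 [216.8333 171.8333  12.3333  12.8333] low [0.6142 0.2059 0.043 ] up [0.6064 0.2025 0.083 ]
top [207.5755 176.6178] 114 [201.6667 170.8333  12.5     12.6667] low [0.6173 0.2591 0.043 ] up [0.6095 0.2542 0.083 ]
top [241.3999 128.6002] 505 [230.     115.3333  23.3333  28.8333] low [0.7932 0.1444 0.043 ] up [0.7803 0.1428 0.083 ]
side [231.913  175.2871] 264 [224.3333 164.8333  16.6667  30.5   ] low [0.4996 0.1998 0.043 ] up [0.493  0.1444 0.083 ]
side [262.5309 158.6353] 255 [255.6667 147.      14.3333  23.8333] low [0.617  0.2779 0.043 ] up [0.6049 0.2188 0.083 ]
t 61.9 pos [0.4852 0.0415 0.1537] F [-0.1499  0.7983  0.3014] w 0.678
 rot [ 0.1  0.  -0.2]
 to (0.5125, 0.2395, 0.15) -> [199.4  14.6   3.6]
 to (0.5125, 0.2395, 0.053) -> [199.4  14.5 100.6]
```

View pics/c13.png

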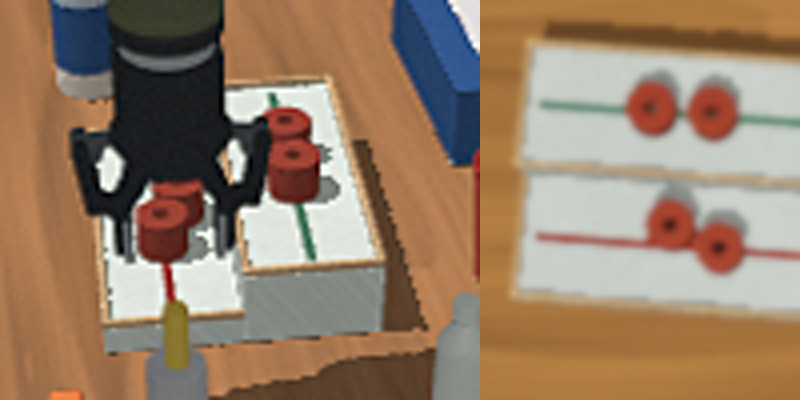

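The upper pair stands neatly on the green line and A is on the red line (top crop (720,248)). C at (670,222) is off the line and near the riser, so I grip it with the jaws turned 58°.

{"method": "step_arm", "body": {
  "delta_rot": [
    [0, 0, 8],
    [0, 0, 16],
    [0, 0, 24],
    [0, 0, 32],
    [0, 0, 40],
    [0, 0, 48],
    [0, 0, 56],
    [0, 0, 58],
    [0, 0, 58],
    [0, 0, 58],
    [0, 0, 58]
  ],
  "translation": [
    [30, 2, -15],
    [70, 5, -15],
    [110, 8, -15],
    [150, 11, -15],
    [185, 14, -15],
    [199, 15, -15],
    [199, 15, -15],
    [199, 15, -15],
    [199, 15, -15],
    [199, 15, -15],
    [199, 15, -15]
  ],
  "gripper": [0.64, 0.64, 0.64, 0.64, 0.64, 0.64, 0.64, 0.64, 0.64, 0.64, 0.64]
}}

```text
t: 62.95
tool_pos: [0.5119, 0.2408, 0.1679]
tool_rot: [0.969, 0.247, -0.0, -0.0]
ft_force: [-0.5, 0.5, 1.2]
gripper_width: 0.642
```

Run:
```python
from h import *
mv((.5125,.24,.12),(.5125,.24,.053)); print(r.read_state()["joints"])
```

```text
t 63.0 pos [0.5119 0.2408 0.1679] F [-0.5261  0.5441  1.1605] w 0.642
 rot [ -0.   -0.  -57.9]
 to (0.5125, 0.24, 0.12) -> [ 0.2  1.  47.9]
 to (0.5125, 0.24, 0.053) -> [  0.2   1.  114.9]
[-0.7008  0.7487  0.3102  1.8411 -0.3725  0.6089 -1.2311]
```

{"method": "step_arm", "body": {
  "delta_rot": [
    [0, 0, 0],
    [0, 0, 0],
    [0, 0, 0],
    [0, 0, 0],
    [0, 0, 0],
    [0, 0, 0],
    [0, 0, 0],
    [0, 0, 0]
  ],
  "translation": [
    [0, 1, 25],
    [0, 1, 50],
    [0, 1, 70],
    [0, 1, 85],
    [0, 1, 98],
    [0, 1, 108],
    [0, 1, 112],
    [0, 1, 112]
  ],
  "gripper": [0.64, 0.64, 0.64, 0.64, 0.64, 0.64, 0.64, 0.64]
}}

```text
t: 63.75
tool_pos: [0.5123, 0.24, 0.0555]
tool_rot: [0.969, 0.247, -0.0, -0.0]
ft_force: [-0.3, -0.1, 0.3]
gripper_width: 0.638
```

{"method": "step_arm", "body": {
  "delta_rot": [
    [0, 0, 0],
    [0, 0, 0],
    [0, 0, 0],
    [0, 0, 0],
    [0, 0, 0],
    [0, 0, 0],
    [0, 0, 0],
    [0, 0, 0]
  ],
  "translation": [
    [0, 0, 0],
    [0, 0, 0],
    [0, 0, 0],
    [0, 0, 0],
    [0, 0, -15],
    [0, 0, -45],
    [0, 0, -45],
    [0, 0, -45]
  ],
  "gripper": [0.4, 0.3, 0.3, 0.3, 0.3, 0.3, 0.3, 0.3]
}}

```text
t: 64.55
tool_pos: [0.5128, 0.2406, 0.1018]
tool_rot: [0.969, 0.247, 0.001, -0.0]
ft_force: [-0.6, -0.2, -1.4]
gripper_width: 0.496
```

Run:
```python
from h import *
mv((.4975,.2455,.1),(.4975,.247,.1))
```

```text
t 64.5 pos [0.5128 0.2406 0.1018] F [-0.5957 -0.1753 -1.4234] w 0.496
 rot [  0.1  -0.1 -58. ]
 to (0.4975, 0.2455, 0.1) -> [-11.1 -11.7   1.8]
 to (0.4975, 0.247, 0.1) -> [-10.4 -13.    1.8]
```

{"method": "step_arm", "body": {
  "delta_rot": [
    [0, 0, -8],
    [0, 0, -16],
    [0, 0, -24],
    [0, 0, -32],
    [0, 0, -40],
    [0, 0, -48],
    [0, 0, -56],
    [0, 0, -58],
    [0, 0, -58],
    [0, 0, -58]
  ],
  "translation": [
    [-5, -6, -10],
    [-10.5, -12.7, -10],
    [-10.5, -12.7, -10],
    [-10.5, -12.7, -10],
    [-10.5, -12.7, -10],
    [-10.5, -12.7, -10],
    [-10.5, -12.7, -10],
    [-10.5, -12.7, -10],
    [-10.5, -12.7, -10],
    [-10.5, -12.7, -10]
  ],
  "gripper": [0.3, 0.3, 0.3, 0.3, 0.3, 0.3, 0.3, 0.3, 0.3, 0.3]
}}

```text
t: 65.55
tool_pos: [0.4968, 0.2462, 0.1104]
tool_rot: [0.729, 0.685, -0.0, -0.0]
ft_force: [-0.1, -0.3, -0.7]
gripper_width: 0.495
```

Run:
```python
from h import *
mv((.4973,.2465,.065))
```

```text
t 65.5 pos [0.4968 0.2462 0.1104] F [-0.1329 -0.3492 -0.6605] w 0.495
 rot [-0.   0.  -0.1]
 to (0.4973, 0.2465, 0.065) -> [ 0.3  0.5 45.4]
```

{"method": "step_arm", "body": {
  "delta_rot": [
    [0, 0, 0],
    [0, 0, 0],
    [0, 0, 0],
    [0, 0, 0],
    [0, 0, 0],
    [0, 0, 0]
  ],
  "translation": [
    [0, 0.5, 15],
    [0, 0.5, 32],
    [0, 0.5, 45],
    [0, 0.5, 52],
    [0, 0.5, 52],
    [0, 0.5, 52]
  ],
  "gripper": [0.3, 0.3, 0.3, 0.3, 0.3, 0.3]
}}

```text
t: 66.15
tool_pos: [0.4977, 0.2463, 0.0589]
tool_rot: [0.728, 0.686, 0.0, 0.0]
ft_force: [0.5, -0.4, -0.8]
gripper_width: 0.496
```

{"method": "step_arm", "body": {
  "delta_rot": [
    [0, 0, 0],
    [0, 0, 0],
    [0, 0, 0],
    [0, 0, 0]
  ],
  "translation": [
    [0, 0, 1],
    [0, 0, 2],
    [0, 0, 2.8],
    [0, 0, 2.8]
  ],
  "gripper": [0.3, 0.3, 0.3, 0.3]
}}

```text
t: 66.55
tool_pos: [0.4979, 0.2464, 0.0566]
tool_rot: [0.728, 0.686, 0.0, 0.0]
ft_force: [-0.4, -0.0, 4.9]
gripper_width: 0.501
```

Contact at the expected height. Release and withdraw up, then back towards −x, clear of the view.

{"method": "step_arm", "body": {
  "delta_rot": [
    [0, 0, 0],
    [0, 0, 0],
    [0, 0, 0],
    [0, 0, 0],
    [0, 0, 0],
    [0, 0, 0],
    [0, 0, 0],
    [0, 0, 0],
    [0, 0, 0],
    [0, 0, 0],
    [0, 0, 0]
  ],
  "translation": [
    [0, 0, 0],
    [0, 0, -0.4],
    [0, 0, -0.4],
    [0, 0, -0.4],
    [0, 0, -0.4],
    [0, 0, -15],
    [0, 0, -50],
    [0, 0, -90],
    [0, 0, -140],
    [0, 0, -180],
    [0, 0, -180]
  ],
  "gripper": [0.3, 0.55, 0.62, 0.66, 0.66, 0.66, 0.66, 0.66, 0.66, 0.66, 0.66]
}}

```text
t: 67.65
tool_pos: [0.5008, 0.2477, 0.2426]
tool_rot: [0.728, 0.685, 0.006, 0.001]
ft_force: [-0.2, 0.3, -1.1]
gripper_width: 0.661
```

{"method": "step_arm", "body": {
  "delta_rot": [
    [0, 0, 0],
    [0, 0, 0],
    [0, 0, 0],
    [0, 0, 0],
    [0, 0, 0],
    [0, 0, 0],
    [0, 0, 0],
    [0, 0, 0]
  ],
  "translation": [
    [-50, 0, 0],
    [-100, 0, 0],
    [-150, 0, 0],
    [-200, 0, 0],
    [-250, 0, 0],
    [-300, 0, 0],
    [-300, 0, 0],
    [-300, 0, 0]
  ],
  "gripper": [0.66, 0.66, 0.66, 0.66, 0.66, 0.66, 0.66, 0.66]
}}

```text
t: 68.45
tool_pos: [0.4792, -0.0547, 0.2362]
tool_rot: [0.729, 0.684, -0.0, 0.0]
ft_force: [-0.5, 1.0, -0.6]
gripper_width: 0.66
```

Run:
```python
from h import *
f=imaging.grab_frame("side"); g=imaging.grab_frame("top")
for n,im in(("top",g),("side",f)):
    for b in blobs(im,*RED,60,420): print(n,b[0],round(b[1]),b[2],"low",onz(n,b[0],.043),"up",onz(n,b[0],.083))
for b in blobs(f,*YEL,5,300): print("pin",b[0],b[1],b[2][2:])
mv()
a=cv2.resize(f[100:260,180:340],(400,400),interpolation=2); b=cv2.resize(g[110:270,170:330],(400,400),interpolation=2)
cv2.imwrite("pics/c14.png",np.hstack([a,b])[...,::-1])
```

```text
top [224.4992 211.4313] 108 [218.  206.   13.5  12. ] low [0.496  0.1967 0.043 ] up [0.4916 0.1935 0.083 ]
top [210.0247 210.1899] 113 [203.     204.6667  14.5     12.    ] low [0.4995 0.2468 0.043 ] up [0.495  0.2422 0.083 ]
top [222.7355 177.6993] 115 [216.8333 171.8333  12.3333  12.8333] low [0.6142 0.2059 0.043 ] up [0.6064 0.2025 0.083 ]
top [207.5692 176.6225] 116 [201.6667 170.8333  12.5     12.6667] low [0.6173 0.2592 0.043 ] up [0.6095 0.2542 0.083 ]
side [230.2468 175.3756] 335 [224.     158.8333  13.      36.1667] low [0.4942 0.2003 0.043 ] up [0.4878 0.1449 0.083 ]
side [263.7607 159.9509] 210 [257.3333 147.1667  12.6667  23.5   ] low [0.6195 0.2691 0.043 ] up [0.6073 0.2105 0.083 ]
pin [233.5571 203.223 ] 92.54166666666667 [ 6.5 17. ]
t 68.5 pos [ 0.4797 -0.0517  0.2361] F [-0.3289  0.9144 -0.6219] w 0.658
 rot [ 0.  -0.1  0.1]
```

View pics/c14.png

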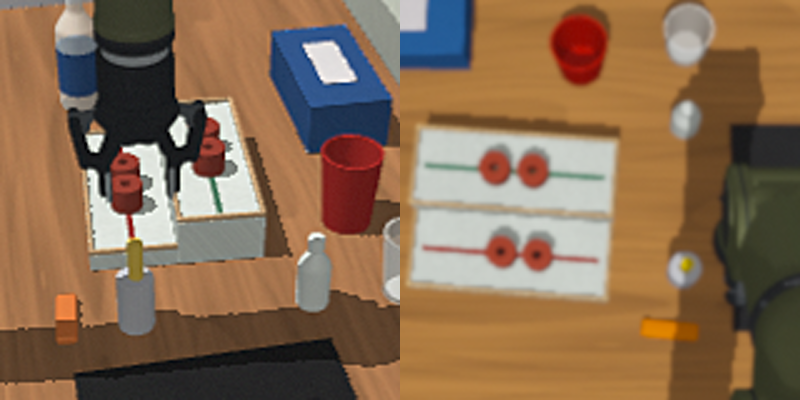

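```bash
python3 -c "
from rig import r
print(r.sign_off())"
```

```text
the job is handed in; nothing more can be done
None
```

The job is handed in after about 68 s of robot time. Two open stoppers stand on the green line, two blind ones on the red line, and the pin is back in its stand; no verdict was reported.

**Probing:** Four stoppers were there. In two the pin went to about 10 mm above the table with no contact, so those are open. In the other two it met a core at 19 mm, so those are blind.

**Mishap:** After I had placed the first blind stopper, it was knocked off its line. The second one came down on it with about 42 N at the wrist and tilted in the grip. I set that one upright on the mat and regripped it. Then I placed it and moved the knocked one back onto the line.

**Last checks (top camera):**
- Both pairs are upright and about 50–53 mm apart, on their lines to about 2 mm.
- The pin handle's image position is within 0.5 px of where it started, so it is seated fully.
- In the final crops the vial was out of view and the yellow look-alike was not checked. The other objects there showed no visible change.

**Disagreements and limits:**
- The two cameras differed by up to about 4 mm.
- The stoppers overlap in the side view, so the final stopper positions rest on the top camera.
- I viewed 16 pictures against the budget of 14. The extra ones went on the knocked stopper.

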